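Nest the clamp saddles in their tray

TASK

The glue-up is done: put the two loose U-shaped clamp saddles away in the tray with the one already there. Lay one legs up beside the first, both lengthwise and flat on the tray floor; then turn the last one over and nest it upside down on the two, one leg down in each trough, so that it lies fully down and level and all three are in line. Set the saddles down rather than dropping or toppling them, leave them at rest, and do not disturb anything else on the bench.

Things in the scene. Friction and masses are not known exactly. Their poses are not given: they have to be found in the camera images.
- tray: shallow tray fixed to the bench: grey floor 6 mm thick, dark wooden lips 12 mm wide, 16 mm high. Inside 104 mm (x) by 150 mm (y): two saddles side by side with 18 mm to spare. Origin: centre of its underside, on the bench; x runs along the saddles, y across them; within 0.4 rad of the room's x. Stands left, middle or right before the robot, the loose saddles in the other two places
- saddle_a_mid (a point): U-section clamp saddle already in the tray: orange base 84 x 66 x 9 mm, two bare plywood legs 9 mm thick, 35 mm tall, along its long edges (44 mm high overall, trough 48 mm wide, open-ended), 75 g, all three alike. Point: its centre, 22 mm from top and bottom; x along its length, y across the legs, z from base to legs. Lies legs up, lengthwise, by the tray's +y lip.
- saddle_b_mid (a point): U-section clamp saddle loose on the bench: orange base 84 x 66 x 9 mm, two bare plywood legs 9 mm thick, 35 mm tall, along its long edges (44 mm high overall, trough 48 mm wide, open-ended), 75 g, all three alike. Point: its centre, 22 mm from top and bottom; x along its length, y across the legs, z from base to legs. Starts legs up, within 0.8 rad of the room's x.
- saddle_c_mid (a point): U-section clamp saddle loose on the bench: orange base 84 x 66 x 9 mm, two bare plywood legs 9 mm thick, 35 mm tall, along its long edges (44 mm high overall, trough 48 mm wide, open-ended), 75 g, all three alike. Point: its centre, 22 mm from top and bottom; x along its length, y across the legs, z from base to legs. Starts legs up, within 0.8 rad of the room's x.
- glue: yellow glue bottle, 58 mm across, 130 mm tall, standing; origin at the centre of its foot (leave alone)
- gauge: wooden marking gauge, stem 190 mm long along its x, 38 mm high, with a 22 x 62 x 56 mm fence and a screw on it (70 mm high) at the middle; origin under its middle (leave alone)
- square: try square lying flat: dark stock 22 x 100 x 18 mm along its y, steel blade 150 x 28 mm running off along x at one end; origin under the stock's centre (leave alone)
- test_joint: brown finger-joint test piece lying flat, 76 x 100 x 14 mm; origin under its middle (leave alone)
- pencil: flat green carpenter's pencil, 170 mm long along its x, 14 mm wide, 8 mm thick; origin under its middle (leave alone)
- mallet: joiner's mallet lying down, head 75 x 125 x 60 mm centred 120 mm along its x, 45 mm high handle running 120 mm to the other side of the origin, on the bench (leave alone)
- chisel: bench chisel lying along its x, 290 mm long, 31 mm high; origin under its ferrule (leave alone)
There are look-alikes about, which are no part of the job. Leave any pink or turquoise look-alike of the part that bears saddle_b_mid alone. What is shaped like the part that bears saddle_c_mid but blue or turquoise is not meant.

How it is judged:
By the outcome, as a careful person would: the job done as asked, in the order asked, and still so for the second after the job is handed in, with the robot touching nothing.
It also fails if it takes over 72 s, if anything falls off the work surface, if the arm or the gripper's body presses on something with over 40 N, if the wrist force passes 120 N, or if a joint passes its speed limit or range.

ROBOT

A 7-joint arm with a two-finger parallel gripper is mounted at the origin on the work surface. World frame = base frame: x ahead of the robot, y to its left, z up, the work surface at z = 0. Lengths are in m, angles in rad, forces in N, time in s.
With the tool pointing down it reaches from about 0.4 to 0.85 m from the base axis. Payload 10.4 kg.
Tool frame: the origin (TCP) lies midway between the tips of the shut fingers; the grasp point (between the pads) lies 19 mm behind it; x points along the fingers, y is the direction in which the jaws open and shut, and the axes are right-handed (so a half turn about x gives the same grasp; the last joint's range is limited). The gripper opens to 87 mm and grips with 3 to 60 N. Pads are 19 mm wide; open, the fingers measure 117 mm over their backs; the gripper's body (75 mm by 190 mm) begins 51 mm behind the grasp point.
Start: joints at [1.31, 0.332, -0.065, 1.46, 0.022, 1.35, -0.088], TCP at [0.147, -0.607, 0.185] pointing down, gripper open.
Joint ranges: [-2.6, 2.6], [-0.5, 2.12], [-1.47, 1.34], [0.16, 2.42], [-1.27, 4.41], [0.06, 2.06], [-2.6, 2.6]. Speed limits (rad/s): [2.22, 2.22, 2.79, 2.79, 3.14, 3.14, 3.14].

INTERFACE

Orientations are given as a unit quaternion [x, y, z, w].
In Python, from bench import r gives the robot as it stands.
- The arm moves only by the shell command python3 -m jog 'ROWS' [OPENING] [FORCE]. ROWS is JSON, a list of rows, each an object with "slide": the shift along the tool's x, y, z in cm, a list of three; "roll": the turn about the tool's x in degrees. A call has 1 to 5 rows; each row is the pose to reach, as a shift and turn from the pose measured when the call began, along the tool's axes at that moment; what a row does not reach only later rows make up. A row lasts 1/12 s, in which the tool goes at most 41.7 mm and 7.16 degrees, less where a joint would pass 70% of its speed; a pose out of reach is approached as far as the arm can. A call with a gripper value outside its range is refused whole. OPENING is the closure, from 0 (fully open) to 1 (shut), set as the call begins (- or left out, the last holds). The fingers move at their own pace and stop on an object; FORCE is the grip in N (left out, the last holds). Time passes only in rows, so rows that repeat a pose let the fingers close. It gives the time, the measured TCP pose, the force and the opening at its end, in the units of the state.
- r.read_state(): the state, without advancing time (a new reading comes with each control period).
- r.camera(name): name is "scene" or "top" or "wrist"; returns the picture (480x640x3 uint8, red, green, blue); there is no depth.
- r.camera_info(name): a dict with "intrinsics" (3x3 intrinsics, pixels), "k1" (the pictures are not rectified: a ray, as slopes to the right and down, at radius r is drawn at 1 + k1 r^2 times it, then the intrinsics apply), "R" (3x3) and "t" (3): a world point X has camera coordinates R X + t; the wrist camera has in their place "hand_eye" (4x4, takes a point from camera to tool coordinates, whose origin is the TCP and whose axes are the tool frame's). Camera axes: x right, y down, z forward; pixel columns grow to the right and rows downward; lengths in m; the calibration is good to about 2 mm. A picture is of the moment at which its call begins: read the wrist's pose just before it. camera_info takes no time and is no camera call.
- r.close_job(): hands the job in, once; it reports no verdict.
The state is a dict: "time": time; "joint_positions": joint angles; "joint_vel": joint speeds; "joint_torque": joint torques, N m; "ee_pos": TCP position; "eef_rot": TCP orientation; "ft_force": force on the tool from outside, world axes, zero at the start; "torque": the same for the moment, N m; "width": finger opening in m.
Only numpy, scipy, OpenCV 4.12 (cv2) and the standard library are available. Lean on these libraries where they do the work, as an engineer would, in place of code of your own. Each camera call takes 0.05 s, during which the arm holds its last target.

## Working session

There is one attempt and no reset: what is moved stays moved. The work goes in short steps, Python scripts to look and compute and a shell command to move; the robot and the scene stay as the last step left them, time stands still between calls to the robot, and variables do not carry over. Pictures are saved under pics/ and viewed, and the job is handed in when it is done.

```bash
ls; mkdir -p pics; python3 - <<'E'
from bench import r
import cv2
s=r.read_state()
for k,v in s.items(): print(k,v)
for n in ["scene","top","wrist"]:
    im=r.camera(n); cv2.imwrite(f"pics/{n}0.png",im[:,:,::-1]); print(n,r.camera_info(n))
E
```

```text
pics
time 0.0
joint_positions [ 1.31037399  0.33288403 -0.0647108   1.460932    0.02161698  1.3498917
 -0.0884836 ]
joint_vel [ 5.03599404e-04 -2.12526153e-05 -3.90616073e-03 -1.87259179e-03
 -8.57348260e-05 -8.21174991e-04  9.46197707e-05]
joint_torque [-7.48496177e-06 -6.23255253e+01  2.46995600e-02 -3.89900386e+01
 -6.13766955e-02  4.00771899e-02  1.29572954e-04]
ee_pos [ 0.14713181 -0.60698783  0.18425086]
eef_rot [-0.70202434 -0.08439688  0.70219796 -0.08340874]
ft_force [-0.1965213  -0.05451613 -0.02479253]
torque [ 0.01906828 -0.02288687 -0.02586704]
width 0.08692945366623461
scene {'intrinsics': array([[564.29320526,   0.        , 311.63929625],
       [  0.        , 564.29320526, 234.47025113],
       [  0.        ,   0.        ,   1.        ]]), 'k1': 0.02275769579153003, 'R': array([[-0.704975  ,  0.70914544,  0.01108997],
       [ 0.53256127,  0.53962654, -0.65205958],
       [-0.46838952, -0.45377961, -0.75808662]]), 't': array([ 0.32678964, -0.28657823,  1.78451887])}
top {'intrinsics': array([[609.41560847,   0.        , 331.75655228],
       [  0.        , 609.4156084
[... 158 characters left out ...]
 [-0.98419205,  0.01385385, -0.17656182],
       [ 0.1766056 ,  0.00199319, -0.98427968]]), 't': array([0.05265491, 0.52255187, 1.34926326])}
wrist {'intrinsics': array([[365.84151135,   0.        , 322.39288188],
       [  0.        , 365.84151135, 242.58644336],
       [  0.        ,   0.        ,   1.        ]]), 'k1': -0.037470781455586265, 'hand_eye': array([[-5.57845390e-04, -2.40638812e-01,  9.70614574e-01,
        -1.98720581e-01],
       [ 9.99999812e-01, -3.79560343e-04,  4.80631909e-04,
         3.56708271e-04],
       [ 2.52748109e-04,  9.70614660e-01,  2.40638979e-01,
        -6.59736735e-02],
       [ 0.00000000e+00,  0.00000000e+00,  0.00000000e+00,
         1.00000000e+00]])}
```

View pics/top0.png

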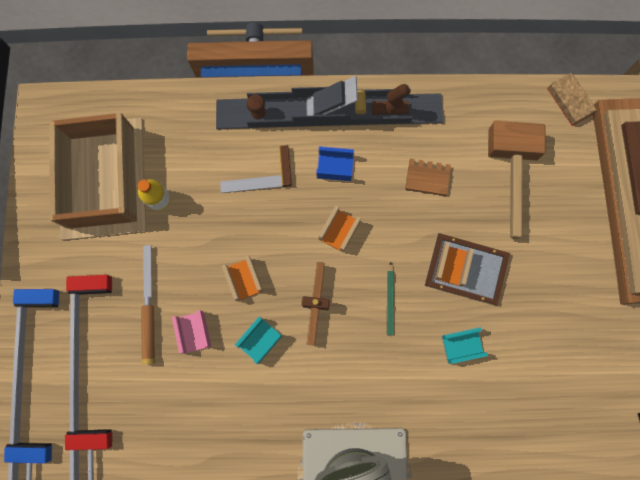

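View pics/scene0.png

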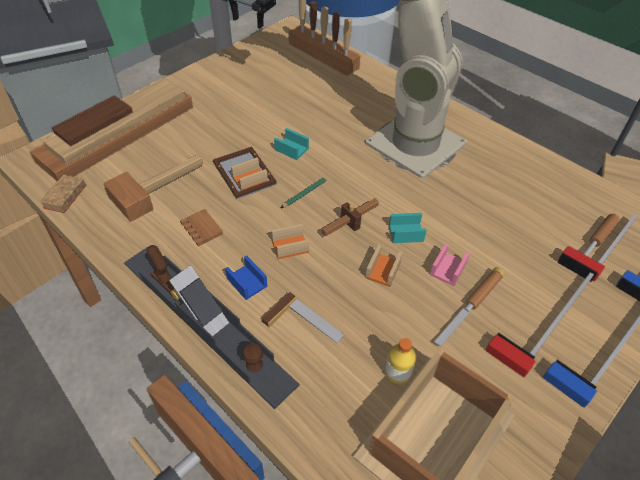

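View pics/wrist0.png

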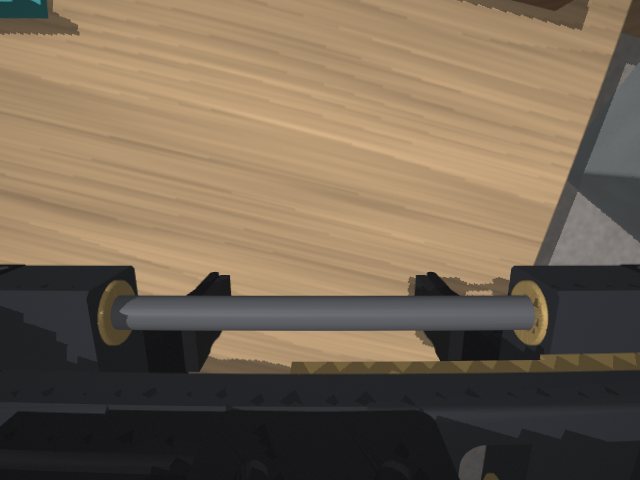

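```bash
python3 - <<'E'
import cv2
t=cv2.imread("pics/top0.png"); s=cv2.imread("pics/scene0.png")
def crop(im,x,y,w,h,k,n):
    c=cv2.resize(im[y:y+h,x:x+w],None,fx=k,fy=k,interpolation=cv2.INTER_CUBIC)
    return c
a=crop(t,210,200,160,110,5,0); cv2.imwrite("pics/t_bc.png",a)
a=crop(t,415,225,110,85,7,0); cv2.imwrite("pics/t_tray.png",a)
a=crop(s,200,135,110,80,7,0); cv2.imwrite("pics/s_tray.png",a)
a=crop(s,265,215,150,80,5,0); cv2.imwrite("pics/s_bc.png",a)
E
```

```text
(no output)
```

View pics/t_bc.png

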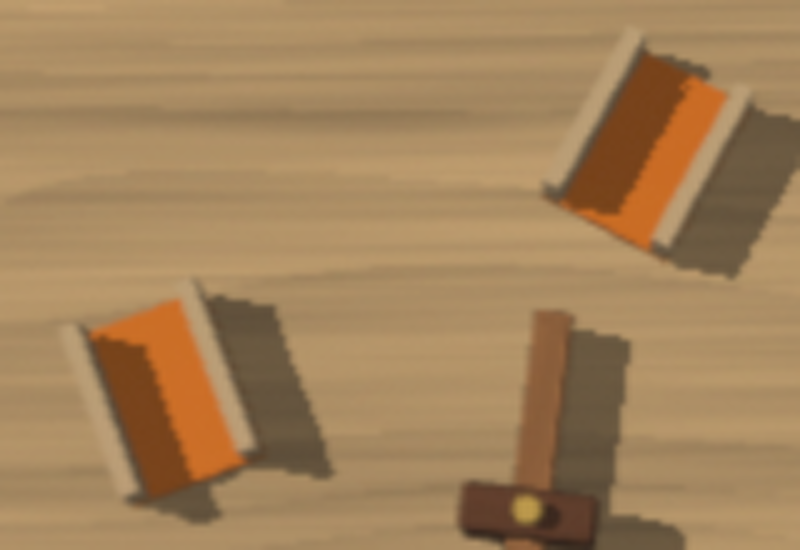

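View pics/t_tray.png

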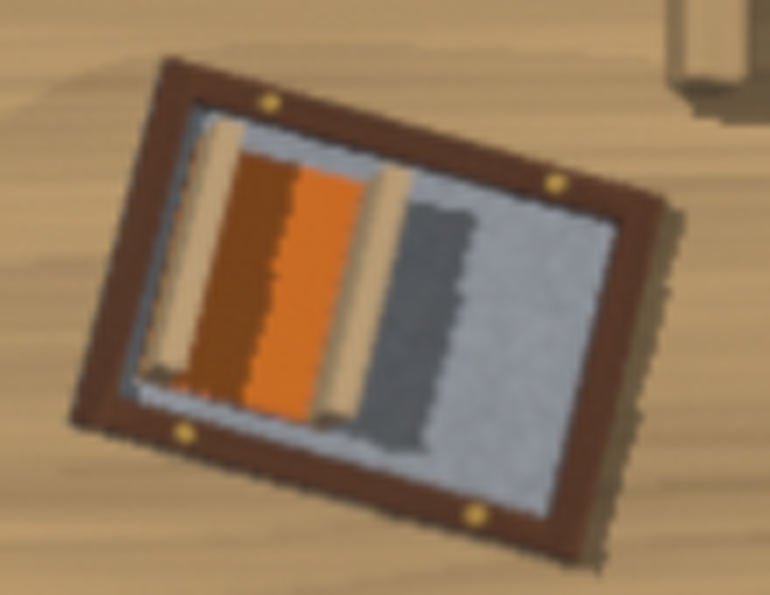

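View pics/s_tray.png

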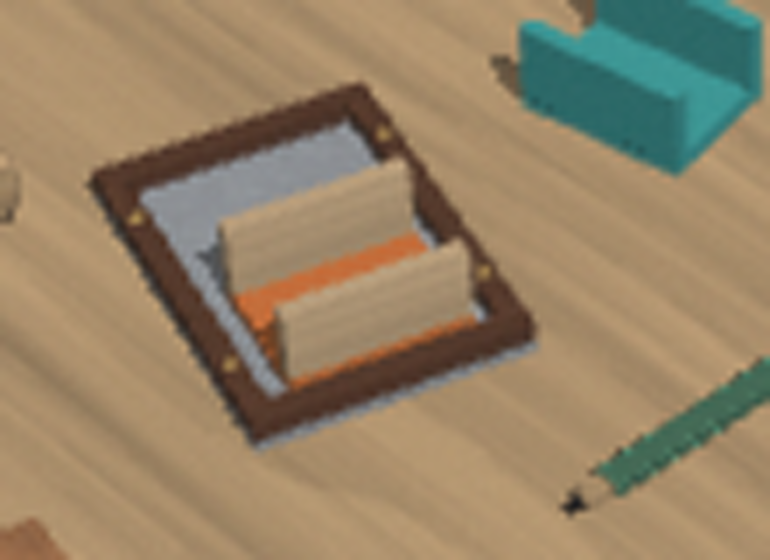

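View pics/s_bc.png

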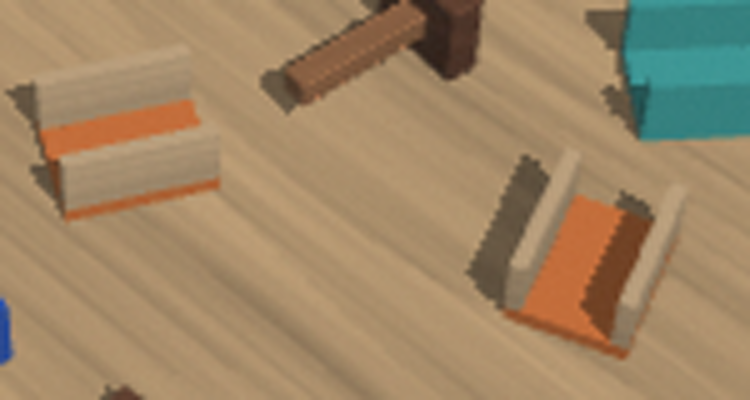

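```bash
cat > h.py <<'E'
import numpy as np, cv2
from bench import r
from scipy.optimize import least_squares
from scipy.spatial.transform import Rotation as Rot
INFO={n:r.camera_info(n) for n in ["scene","top","wrist"]}
def proj(name,X,state=None):
    X=np.atleast_2d(X); i=INFO[name]
    if name=="wrist":
        Rt=Rot.from_quat(state["eef_rot"]).as_matrix(); T=(X-state["ee_pos"])@Rt
        H=i["hand_eye"]; c=(T-H[:3,3])@H[:3,:3]
    else: c=X@i["R"].T+i["t"]
    s=c[:,:2]/c[:,2:]; s=s*(1+i["k1"]*(s**2).sum(1,keepdims=True))
    K=i["intrinsics"]; return s@K[:2,:2].T+K[:2,2]
def saddle_pts(p,yaw,z0=0,up=1):
    # all 16 corners ; rows: base 8, legs top
    L=[]
    for x in(-42,42):
        for y in(-33,-24,24,33): L.append((x,y,44))
    for x in(-42,42):
        for y in(-33,33): L.append((x,y,0))
    for x in(-42,42):
        for y in(-24,24): L.append((x,y,9))
    L=np.array(L,float)/1000
    if up<0: L[:,2]=.044-L[:,2]
    c,s=np.cos(yaw),np.sin(yaw)
    return L@np.array([[c,s,0],[-s,c,0],[0,0,1]])+np.array([p[0],p[1],z0])
EDG=[(0,1),(1,5),(5,4),(4,0),(2,3),(3,7),(7,6),(6,2),(8,9),(10,11),(8,10),(9,11),(0,8),(3,9),(4,10),(7,11),(12,14),(13,15),(1,12),(2,13),(5,14),(6,15),(12,13),(14,15)]
def box_pts(p,yaw,hx,hy,z):
    L=np.array([(-hx,-hy,0),(hx,-hy,0),(hx,hy,0),(-hx,hy,0)])
    c,s=np.cos(yaw),np.sin(yaw)
    return L@np.array([[c,s,0],[-s,c,0],[0,0,1]])+np.array([p[0],p[1],z])
def draw(im,uv,edges,x0,y0,k,col=(255,0,255)):
    q=((uv-[x0,y0]+.5)*k-.5)
    for a,b in edges: cv2.line(im,tuple(int(v*16) for v in q[a]),tuple(int(v*16) for v in q[b]),col,1,cv2.LINE_AA,4)
def crop(im,x,y,w,h,k): return cv2.resize(im[y:y+h,x:x+w],None,fx=k,fy=k,interpolation=cv2.INTER_CUBIC)
def unc(uv,x,y,k): return (np.array(uv,float)+.5)/k-.5+[x,y]
E
python3 - <<'E'
from h import *
# order near=-x: idx 0..3 = (-42, -33,-24,24,33), 4..7 far
def fit(cl,crp,z0):
    uv=unc(cl,*crp)
    f=lambda q:(proj("top",saddle_pts(q[:2],q[2],z0)[:8])-uv).ravel()
    s=least_squares(f,[.55,0,0]); return s.x,np.sqrt((s.fun**2).mean())
C1=(210,200,5);C2=(415,225,7)
S1=[(665,248),(650,238),(563,195),(545,182),(752,95),(735,85),(645,38),(627,27)]
S2=[(257,450),(237,455),(138,497),(120,497),(200,282),(180,282),(82,323),(65,323)]
A=[(350,418),(318,415),(182,378),(150,370),(412,172),(383,165),(245,125),(217,120)]
R={}
for n,c,k,z in(("S1",S1,C1,0),("S2",S2,C1,0),("A",A,C2,.006)):
    R[n],e=fit(c,k,z); print(n,R[n],e)
tr=unc([(583,568),(665,198),(163,58),(72,425)],*C2)
for z in(.016,.022):
    s=least_squares(lambda q:(proj("top",box_pts(q[:2],q[2],q[3],q[4],z))-tr).ravel(),[.5,-.3,0,.064,.087]); print("tray",z,s.x,s.cost)
    q=s.x
T=r.read_state()
for cam,view in(("top",[(210,200,160,110,5),(415,225,110,85,7)]),("scene",[(265,215,150,80,5),(200,135,110,80,7)])):
    im=cv2.imread(f"pics/{cam}0.png")
    for j,v in enumerate(view):
        c=crop(im,*v)
        for n,z in(("S1",0),("S2",0),("A",.006)):
            draw(c,proj(cam,saddle_pts(R[n][:2],R[n][2],z)),EDG,v[0],v[1],v[4])
        for z,hx,hy in((.016,.064,.087),(.022,.064,.087),(.006,.052,.075),(0,.064,.087)):
            draw(c,proj(cam,box_pts(q[:2],q[2],hx,hy,z)),[(0,1),(1,2),(2,3),(3,0)],v[0],v[1],v[4],(0,255,0) if z!=.022 else (0,0,255))
        cv2.imwrite(f"pics/ov_{cam}{j}.png",c)
E
```

```text
S1 [ 0.57088336  0.02775958 -0.50708038] 0.43477941664822845
S2 [0.45751477 0.25220958 0.3271708 ] 0.445249486436361
A [ 0.48234337 -0.23485575 -0.28942561] 0.40545614888471987
tray 0.016 [ 0.4731451  -0.27098593 -0.28673923  0.06433279  0.08763514] 0.13485983994576575
tray 0.022 [ 0.47230593 -0.26964582 -0.28673923  0.06405797  0.08726078] 0.13485983994578335
```

```bash
cd pics; python3 -c "
import cv2,numpy as np
f=lambda n:cv2.resize(cv2.imread(n),(400,300))
cv2.imwrite('ov.png',np.vstack([np.hstack([f('ov_top0.png'),f('ov_top1.png')]),np.hstack([f('ov_scene0.png'),f('ov_scene1.png')])]))"
```

```text
(no output)
```

View pics/ov.png

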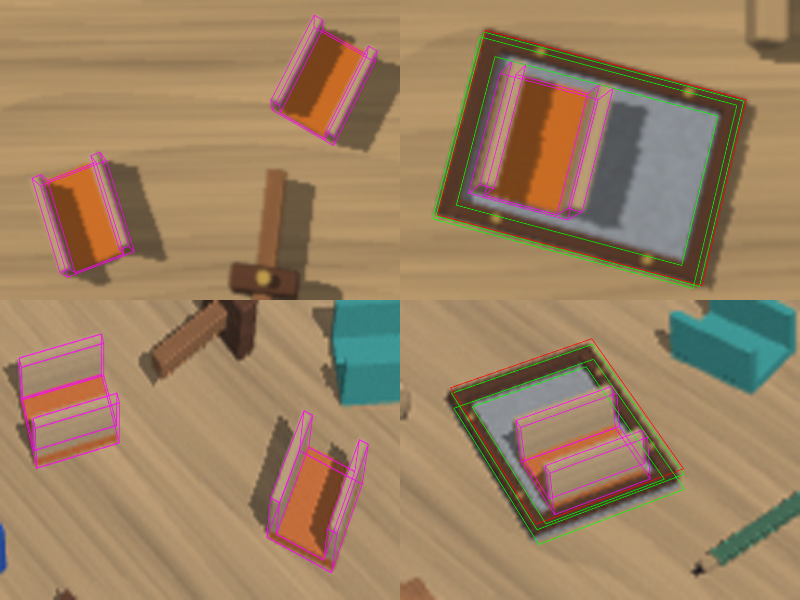

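View pics/ov_scene1.png

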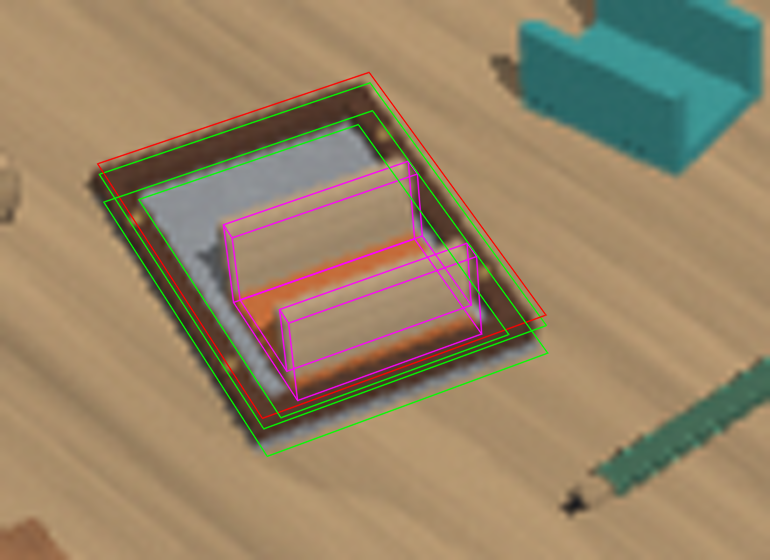

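```bash
cat >> h.py <<'E'
def goto(pos,yaw,st=None):
    """yaw: world angle of tool y axis (mod pi, nearest). prints slide cm, roll deg"""
    st=st or r.read_state()
    M=Rot.from_quat(st["eef_rot"]).as_matrix()
    d=(np.array(pos)-st["ee_pos"])@M*100
    ty=np.arctan2(M[1,1],M[0,1]); e=(yaw-ty+np.pi/2)%np.pi-np.pi/2
    # tool x is down: turn about tool x by +a turns world yaw by -a
    print("t",round(st["time"],2),"slide",d.round(2),"roll",round(-np.degrees(e),1),"| tcp",st["ee_pos"].round(4),"toolx",M[:,0].round(3),"yawY",round(ty,3),"w",round(st["width"],4),"F",st["ft_force"].round(1),"q6",round(st["joint_positions"][6],2))
E
python3 - <<'E'
from h import *
# S1 -y leg centre: y=-28.5mm
def pt(p,yaw,x,y): c,s=np.cos(yaw),np.sin(yaw); return [p[0]+c*x-s*y,p[1]+s*x+c*y]
a=pt((.5709,.0278),-.507,0,-.0285); print(a)
goto([*a,.16],-.507+np.pi/2)
E
```

```text
[np.float64(0.5570616306159963), np.float64(0.0028851543694954594)]
t 0.15 slide [  2.49 -49.62 -54.21] roll 42.7 | tcp [ 0.1472 -0.6071  0.1845] toolx [-0.     0.001 -1.   ] yawY -1.333 w 0.087 F [-0.5  0.3 -0. ] q6 -0.09
```

```bash
python3 -m jog '[{"slide":[0.5,-12,-13.1],"roll":10},{"slide":[0.5,-12,-13.1],"roll":10},{"slide":[0.5,-12,-13.1],"roll":10},{"slide":[0.5,-12,-13.1],"roll":10},{"slide":[0.5,-12,-13.1],"roll":10}]' 0.55 20
python3 - <<'E'
from h import *
goto([.557,.0029,.16],-.507+np.pi/2)
E
```

```text
time: 0.57
ee_pos: [0.2506, -0.4543, 0.1795]
eef_rot: [0.707, 0.026, -0.706, 0.024]
ft_force: [0.5, -0.4, 0.9]
width: 0.0614
t 0.57 slide [  2.09 -43.45 -33.77] roll 33.1 | tcp [ 0.2506 -0.4543  0.1795] toolx [ 0.001  0.003 -1.   ] yawY -1.501 w 0.0614 F [ 0.5 -0.4  0.9] q6 -0.53
```

```bash
python3 -m jog '[{"slide":[0.7,-14.5,-11.3],"roll":11},{"slide":[0.7,-14.5,-11.3],"roll":11},{"slide":[0.7,-14.5,-11.3],"roll":11},{"slide":[0.7,-14.5,-11.3],"roll":11},{"slide":[0.7,-14.5,-11.3],"roll":11}]'
python3 - <<'E'
from h import *
goto([.557,.0029,.16],-.507+np.pi/2)
E
```

```text
time: 0.98
ee_pos: [0.3551, -0.2981, 0.173]
eef_rot: [0.706, -0.041, -0.706, -0.043]
ft_force: [-0.8, -0.5, -0.2]
width: 0.0398
t 0.98 slide [  1.41 -32.27 -16.49] roll 22.3 | tcp [ 0.3551 -0.2981  0.173 ] toolx [ 0.001  0.003 -1.   ] yawY -1.689 w 0.0398 F [-0.8 -0.5 -0.2] q6 -1.08
```

```bash
python3 -m jog '[{"slide":[0.7,-16.2,-8.3],"roll":11},{"slide":[0.7,-16.2,-8.3],"roll":11},{"slide":[0.7,-16.2,-8.3],"roll":11},{"slide":[0.7,-16.2,-8.3],"roll":11},{"slide":[0.7,-16.2,-8.3],"roll":11}]'
python3 - <<'E'
from h import *
goto([.557,.0029,.16],-.507+np.pi/2)
E
```

```text
time: 1.4
ee_pos: [0.4585, -0.1428, 0.1666]
eef_rot: [0.699, -0.107, -0.698, -0.109]
ft_force: [0.5, 0.2, 0.3]
width: 0.0385
t 1.4 slide [  0.74 -16.86  -4.99] roll 11.5 | tcp [ 0.4585 -0.1428  0.1666] toolx [ 0.002  0.004 -1.   ] yawY -1.878 w 0.0385 F [0.5 0.2 0.3] q6 -1.69
```

```bash
python3 -m jog '[{"slide":[0.7,-16.8,-5],"roll":11.5},{"slide":[0.7,-16.8,-5],"roll":11.5},{"slide":[0.7,-16.8,-5],"roll":11.5},{"slide":[0.7,-16.8,-5],"roll":11.5},{"slide":[0.7,-16.8,-5],"roll":11.5}]'
python3 - <<'E'
from h import *
goto([.557,.0029,.16],-.507+np.pi/2)
st=r.read_state(); im=r.camera("wrist")[:,:,::-1].copy(); cv2.imwrite("pics/w1.png",im)
draw(im,proj("wrist",saddle_pts((.5709,.0278),-.507),st),EDG,0,0,1); cv2.imwrite("pics/w1o.png",im)
E
```

```text
time: 1.82
ee_pos: [0.5583, 0.0073, 0.1602]
eef_rot: [0.685, -0.174, -0.684, -0.178]
ft_force: [-0.3, 0.8, 0.2]
width: 0.0391
t 1.82 slide [ 0.01  0.45 -0.1 ] roll 0.2 | tcp [0.5583 0.0073 0.1602] toolx [ 0.002  0.006 -1.   ] yawY -2.074 w 0.0391 F [-0.3  0.8  0.2] q6 -2.28
```

View pics/w1o.png

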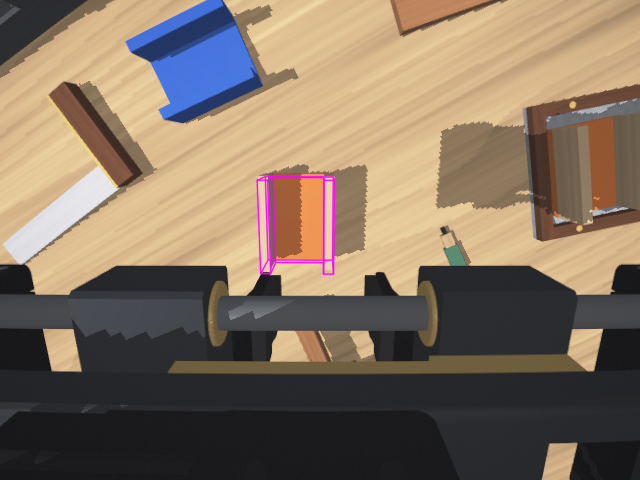

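```bash
python3 -m jog '[{"slide":[0,0.4,-0.1]},{"slide":[0,0.4,-0.1]},{"slide":[0,0.4,-0.1]}]' 0.55; python3 - <<'E'
from h import *
goto([.557,.0029,.16],-.507+np.pi/2)
st=r.read_state(); im=r.camera("wrist")[:,:,::-1].copy(); cv2.imwrite("pics/w2.png",im)
a=(240,150,120,140,4)
c=crop(im,*a); b=c.copy()
draw(b,proj("wrist",saddle_pts((.5709,.0278),-.507),st),EDG,240,150,4); cv2.imwrite("pics/w2o.png",cv2.resize(np.hstack([c,b]),(800,467)))
E
```

```text
t 1.87 slide [-0.01  0.71 -0.17] roll 0.4 | tcp [0.559 0.01  0.16 ] toolx [ 0.003  0.008 -1.   ] yawY -2.071 w 0.0393 F [-2.4  1.9 -0.1] q6 -2.29invalid input at $[0]: expected keys slide, roll
```

View pics/w2o.png

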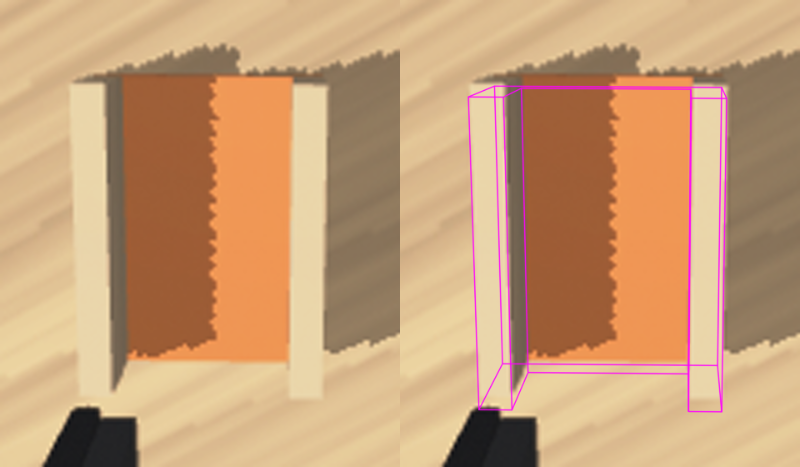

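```bash
python3 -m jog '[{"slide":[0,0.7,-0.2],"roll":0.4},{"slide":[0,0.7,-0.2],"roll":0.4},{"slide":[0,0.7,-0.2],"roll":0.4}]' 0.55; python3 - <<'E'
from h import *
goto([.557,.0029,.16],-.507+np.pi/2)
st=r.read_state(); im=r.camera("wrist")[:,:,::-1].copy(); cv2.imwrite("pics/w3.png",im)
print(r.read_state()["ee_pos"]-st["ee_pos"])
a=(240,150,120,140,5)
c=crop(im,*a); b=c.copy()
draw(c,proj("wrist",saddle_pts((.5709,.0278),-.507),st),EDG,240,150,5); cv2.imwrite("pics/w3o.png",c)
E
```

```text
time: 2.17
ee_pos: [0.5558, -0.0019, 0.1597]
eef_rot: [-0.684, 0.177, 0.684, 0.181]
ft_force: [0.2, 0.7, 0.0]
width: 0.0394
t 2.17 slide [-0.03 -0.48  0.13] roll -0.2 | tcp [ 0.5558 -0.0019  0.1597] toolx [ 0.001  0.006 -1.   ] yawY -2.082 w 0.0394 F [0.2 0.7 0. ] q6 -2.27
[9.83662669e-05 2.20707923e-04 1.65515033e-04]
```

View pics/w3o.png

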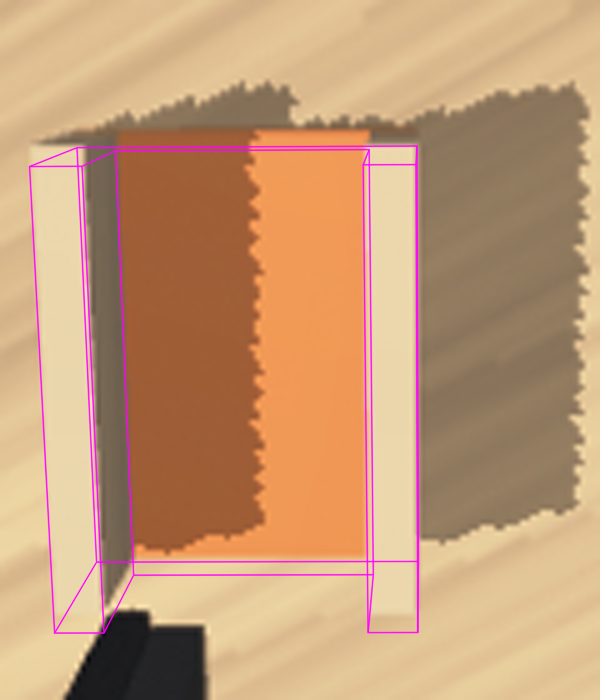

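```bash
cat >> h.py <<'E'
def fitw(clicks,idx,crp,st,z0,x0,up=1,cam="wrist"):
    uv=unc(clicks,*crp)
    f=lambda q:(proj(cam,saddle_pts(q[:2],q[2],z0,up)[idx],st)-uv).ravel()
    s=least_squares(f,x0); return s.x,s.fun.reshape(-1,2).round(1).tolist()
def pt(p,yaw,x,y): c,s=np.cos(yaw),np.sin(yaw); return [p[0]+c*x-s*y,p[1]+s*x+c*y]
E
python3 - <<'E'
from h import *
st=dict(r.read_state()); st["ee_pos"]=np.array([.5558,-.0019,.1597]); 
# settled pose used; rotation read now (0.05 s later)
q,e=fitw([(417,614),(370,614),(418,145),(370,145),(82,143),(30,143)],[0,1,4,5,6,7],(240,150,5),st,0,[.57,.028,-.5]); print(q,e)
a=pt(q[:2],q[2],0,-.0285);print(a); goto([*a,.16],q[2]+np.pi/2)
E
```

```text
[ 0.57389659  0.02572953 -0.51292809] [[0.2, 0.1], [-0.4, 0.0], [0.2, -0.2], [-0.8, -0.2], [0.4, 0.1], [0.3, 0.1]]
[np.float64(0.5599107715998111), np.float64(0.0008971526775034232)]
t 2.22 slide [-0.01 -0.42 -0.23] roll 0.1 | tcp [ 0.5559 -0.0017  0.1599] toolx [ 0.002  0.006 -1.   ] yawY -2.081 w 0.0392 F [-0.6  0.1  0.2] q6 -2.27
```

```bash
python3 -m jog '[{"slide":[3,-0.42,-0.23],"roll":0.1},{"slide":[7,-0.42,-0.23],"roll":0.1},{"slide":[10,-0.42,-0.23],"roll":0.1},{"slide":[10,-0.42,-0.23],"roll":0.1},{"slide":[10,-0.42,-0.23],"roll":0.1}]'; python3 - <<'E'
from h import *
goto([.5599,.0009,.017],-.513+np.pi/2)
st=r.read_state(); im=r.camera("wrist")[:,:,::-1].copy(); cv2.imwrite("pics/w4.png",im)
E
```

```text
time: 2.63
ee_pos: [0.5591, 0.0007, 0.0596]
eef_rot: [-0.683, 0.178, 0.685, 0.181]
ft_force: [0.3, -0.4, 1.1]
width: 0.039
t 2.63 slide [ 4.26 -0.03 -0.07] roll -0.0 | tcp [0.5591 0.0007 0.0596] toolx [-0.001  0.006 -1.   ] yawY -2.084 w 0.039 F [ 0.3 -0.4  1.1] q6 -2.33
```

View pics/w4.png

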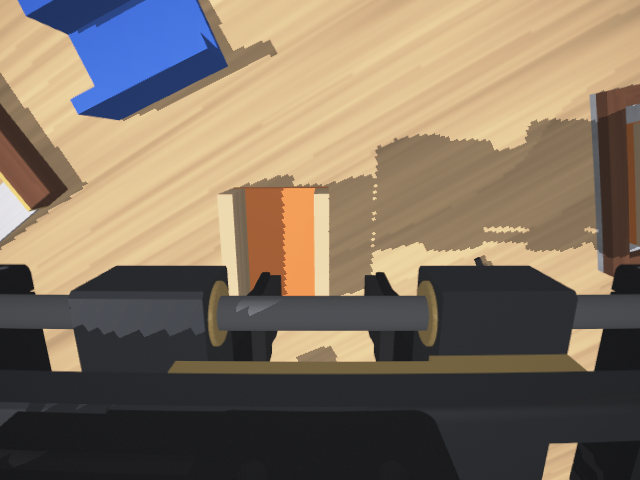

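```bash
python3 -m jog '[{"slide":[2,0,-0.1],"roll":0},{"slide":[4.2,0,-0.1],"roll":0},{"slide":[4.2,0,-0.1],"roll":0}]'; python3 -m jog '[{"slide":[0,0,0],"roll":0},{"slide":[0,0,0],"roll":0},{"slide":[0,0,0],"roll":0},{"slide":[0,0,0],"roll":0},{"slide":[0,0,0],"roll":0}]' 1 20
```

```text
time: 2.93
ee_pos: [0.5611, 0.0002, 0.0188]
eef_rot: [-0.684, 0.178, 0.684, 0.182]
ft_force: [-1.2, -0.0, -0.6]
width: 0.0393
time: 3.35
ee_pos: [0.5617, 0.0002, 0.0198]
eef_rot: [0.684, -0.178, -0.683, -0.182]
ft_force: [-0.3, 0.2, -0.3]
width: 0.0137
```

```bash
python3 -m jog '[{"slide":[0.3,0,0],"roll":0},{"slide":[0.3,0,0],"roll":0},{"slide":[0.3,0,0],"roll":0}]' 1 25;  python3 -m jog '[{"slide":[-3,0,0],"roll":0},{"slide":[-6,0,0],"roll":0},{"slide":[-6.5,0,0],"roll":0},{"slide":[-6.5,0,0],"roll":0},{"slide":[-6.5,0,0],"roll":0}]'; python3 - <<'E'
from h import *
st=r.read_state(); im=r.camera("wrist")[:,:,::-1].copy(); cv2.imwrite("pics/w5.png",im)
# target: tray y'=-33, gap 4
tc=np.array([.4731,-.2710]); ty=-.287
p=pt(tc,ty,-.0014,.0372-.070); print(p)
a=pt(p,ty,0,-.0285); print(a); goto([*a,.09],ty+np.pi/2)
E
```

```text
time: 3.6
ee_pos: [0.5616, 0.0002, 0.0167]
eef_rot: [0.684, -0.178, -0.683, -0.182]
ft_force: [0.5, 0.3, -0.3]
width: 0.0016
time: 4.02
ee_pos: [0.5614, -0.0003, 0.0814]
eef_rot: [0.684, -0.178, -0.683, -0.182]
ft_force: [-1.2, -0.6, -0.6]
width: 0.0006
[np.float64(0.4624723638926621), np.float64(-0.30206208864146145)]
[np.float64(0.45440469187898125), np.float64(-0.32939636507746156)]
t 4.07 slide [-1.12 33.88 -6.91] roll -13.0 | tcp [ 5.608e-01 -4.000e-04  8.060e-02] toolx [ 0.001  0.005 -1.   ] yawY -2.085 w 0.0008 F [ 0.1  0.5 -0.2] q6 -2.32
```

View pics/w5.png

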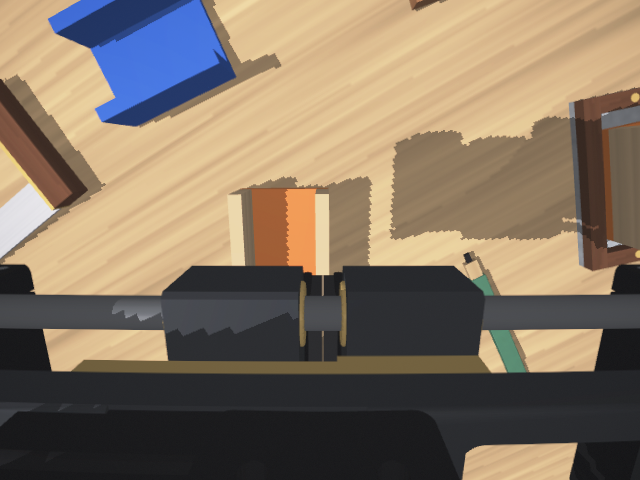

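```bash
python3 - <<'E'
from h import *
st=r.read_state(); im=cv2.imread("pics/w5.png")
draw(im,proj("wrist",saddle_pts((.5739,.0257),-.513),st),EDG,0,0,1)
M=Rot.from_quat(st["eef_rot"]).as_matrix()
for d in(0,-.019,.065): print(proj("wrist",st["ee_pos"]+M[:,0]*d,st))
cv2.imwrite("pics/w5o.png",crop(im,200,150,240,180,3.3))
im=r.camera("top")[:,:,::-1].copy();c=crop(im,290,160,110,110,5); draw(c,proj("top",saddle_pts((.5739,.0257),-.513)),EDG,290,160,5)
cv2.circle(c,tuple(int(v) for v in ((proj("top",st["ee_pos"])[0]-[290,160]+.5)*5)),4,(0,0,255),2)
cv2.imwrite("pics/t5.png",c)
E
```

```text
[[322.63752749 271.24077341]]
[[322.68505787 282.77878404]]
[[322.52356963 243.58681761]]
```

View pics/w5o.png

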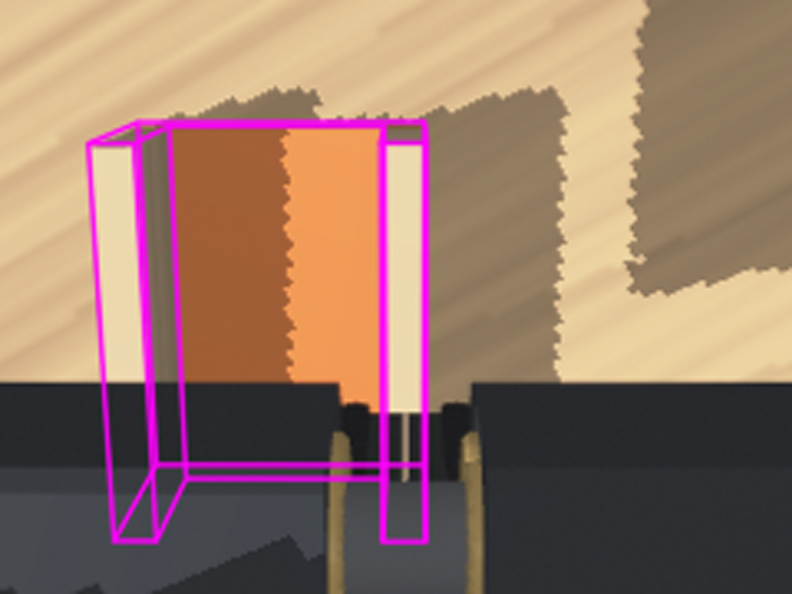

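View pics/t5.png

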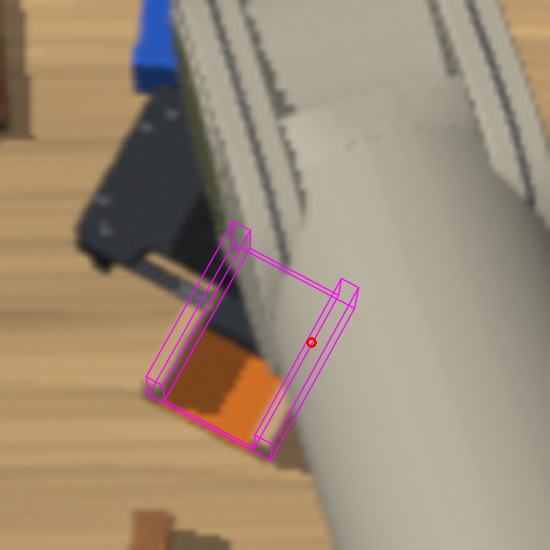

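```bash
python3 -m jog '[{"slide":[0,0.05,-0.1],"roll":0},{"slide":[0,0.05,-0.1],"roll":0},{"slide":[0,0.05,-0.1],"roll":0},{"slide":[0,0.05,-0.1],"roll":0}]' 0.55;python3 -m jog '[{"slide":[3,0.05,-0.1],"roll":0},{"slide":[6.3,0.05,-0.1],"roll":0},{"slide":[6.3,0.05,-0.1],"roll":0},{"slide":[6.3,0.05,-0.1],"roll":0},{"slide":[6.3,0.05,-0.1],"roll":0}]'; python3 - <<'E'
from h import *
im=r.camera("scene")[:,:,::-1].copy(); c=crop(im,220,150,160,120,5); cv2.imwrite("pics/s6.png",c)
c=crop(r.camera("wrist")[:,:,::-1].copy(),200,150,240,180,3.3);cv2.imwrite("pics/w6.png",c)
E
```

```text
time: 4.45
ee_pos: [0.561, -0.0012, 0.0799]
eef_rot: [-0.683, 0.178, 0.684, 0.182]
ft_force: [-0.7, 0.1, 0.7]
width: 0.0196
time: 4.87
ee_pos: [0.5624, -0.0015, 0.0184]
eef_rot: [-0.684, 0.178, 0.684, 0.182]
ft_force: [0.8, 0.3, 0.5]
width: 0.0389
```

View pics/s6.png

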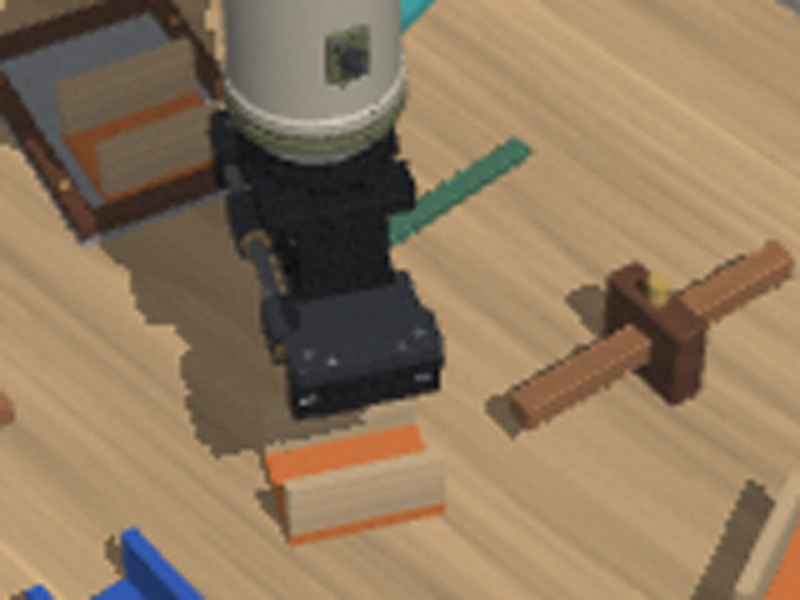

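View pics/w6.png

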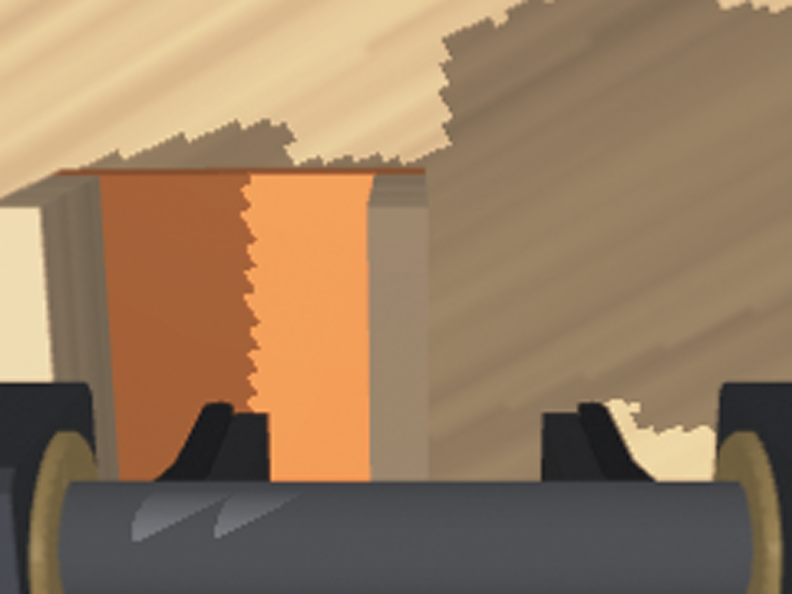

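```bash
python3 - <<'E'
from h import *
st=r.read_state();M=Rot.from_quat(st["eef_rot"]).as_matrix()
im=cv2.imread("pics/s6.png")
for i,d in enumerate([0,-.019,-.07]):
    for y in(-.02,.02):
        u=(proj("scene",st["ee_pos"]+M[:,0]*d+M[:,1]*y)[0]-[220,150]+.5)*5; print(d,y,u)
        cv2.circle(im,tuple(int(v) for v in u),4,[(0,0,255),(255,0,0),(0,255,0)][i],2)
draw(im,proj("scene",saddle_pts((.5739,.0257),-.513)),EDG,220,150,5)
cv2.imwrite("pics/s6o.png",im)
E
```

```text
0 -0.02 [336.75955689 452.35139557]
0 0.02 [318.6885846  397.85000206]
-0.019 -0.02 [335.89112094 428.84500896]
-0.019 0.02 [317.66159815 374.21760297]
-0.07 -0.02 [333.47258129 363.43749532]
-0.07 0.02 [314.80320905 308.49654903]
```

View pics/s6o.png

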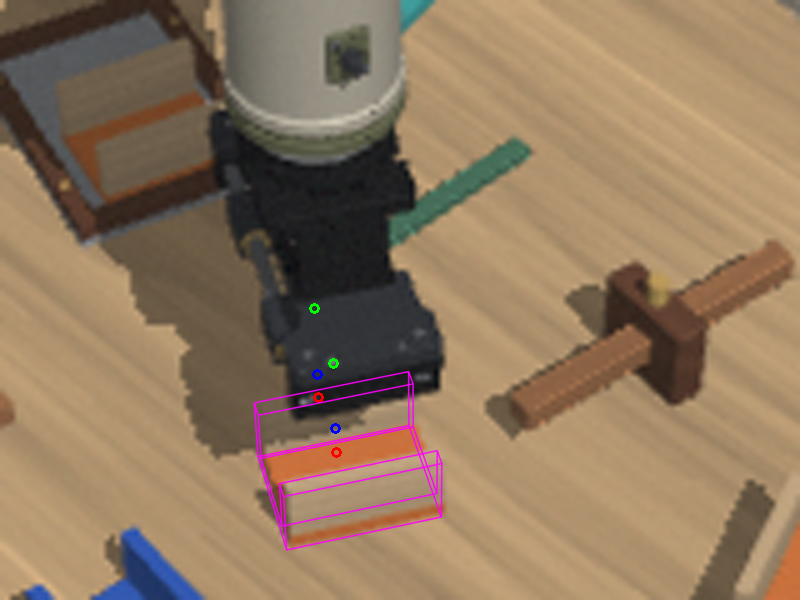

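```bash
python3 -m jog '[{"slide":[0.6,-0.1,0.2],"roll":0},{"slide":[1.2,-0.1,0.2],"roll":0},{"slide":[1.6,-0.1,0.2],"roll":0},{"slide":[1.6,-0.1,0.2],"roll":0}]'; python3 - <<'E'
from h import *
im=r.camera("scene")[:,:,::-1].copy(); c=crop(im,220,150,160,120,5); cv2.imwrite("pics/s7.png",c)
c=crop(r.camera("wrist")[:,:,::-1].copy(),200,150,240,180,3.3);cv2.imwrite("pics/w7.png",c)
E
```

```text
time: 5.3
ee_pos: [0.5611, 0.0003, 0.002]
eef_rot: [-0.684, 0.178, 0.684, 0.182]
ft_force: [-0.9, 0.1, 0.2]
width: 0.0391
```

View pics/s7.png

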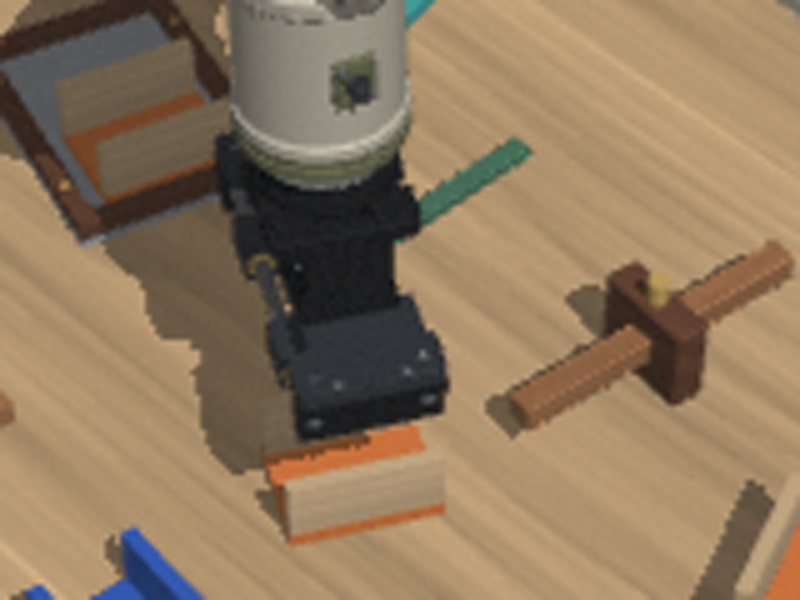

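View pics/w7.png

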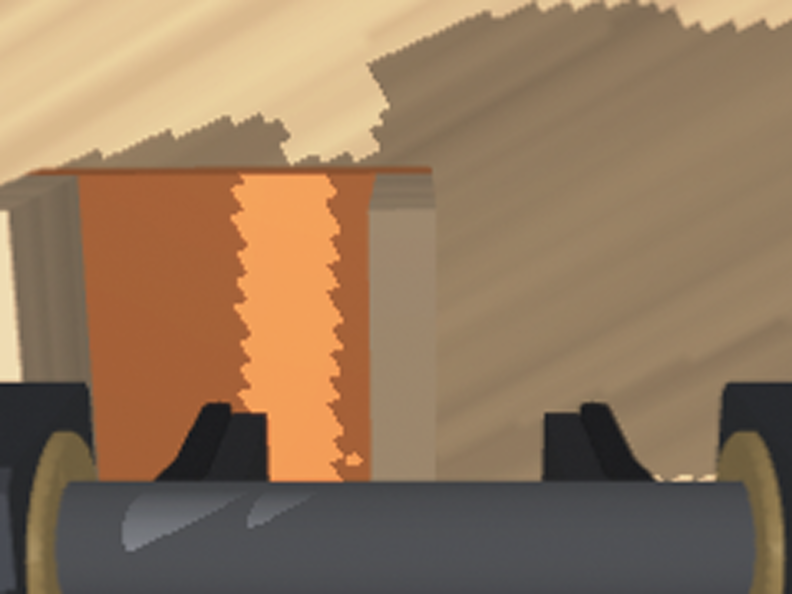

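```bash
python3 -m jog '[{"slide":[0.5,0,0.1],"roll":0},{"slide":[1.0,0,0.1],"roll":0},{"slide":[1.5,0,0.1],"roll":0},{"slide":[2,0,0.1],"roll":0},{"slide":[2,0,0.1],"roll":0}]'; python3 -m jog '[{"slide":[0,0,0],"roll":0},{"slide":[0,0,0],"roll":0},{"slide":[0,0,0],"roll":0},{"slide":[0,0,0],"roll":0},{"slide":[0,0,0],"roll":0}]' 1 20
```

```text
time: 5.82
ee_pos: [0.5599, 0.0009, -0.0187]
eef_rot: [-0.683, 0.178, 0.684, 0.182]
ft_force: [-0.6, -0.6, -0.2]
width: 0.0394
time: 6.23
ee_pos: [0.56, 0.0009, -0.0184]
eef_rot: [-0.684, 0.178, 0.684, 0.182]
ft_force: [0.2, -0.5, -0.1]
width: 0.0136
```

```bash
python3 -m jog '[{"slide":[0,0,0],"roll":0},{"slide":[0,0,0],"roll":0},{"slide":[0,0,0],"roll":0}]' 1 20; python3 - <<'E'
from h import *
c=crop(r.camera("wrist")[:,:,::-1].copy(),200,150,240,180,3.3);cv2.imwrite("pics/w8.png",c)
E
```

```text
time: 6.48
ee_pos: [0.5601, 0.0008, -0.0184]
eef_rot: [-0.684, 0.178, 0.684, 0.182]
ft_force: [0.3, -0.1, 0.7]
width: 0.0088
```

View pics/w8.png

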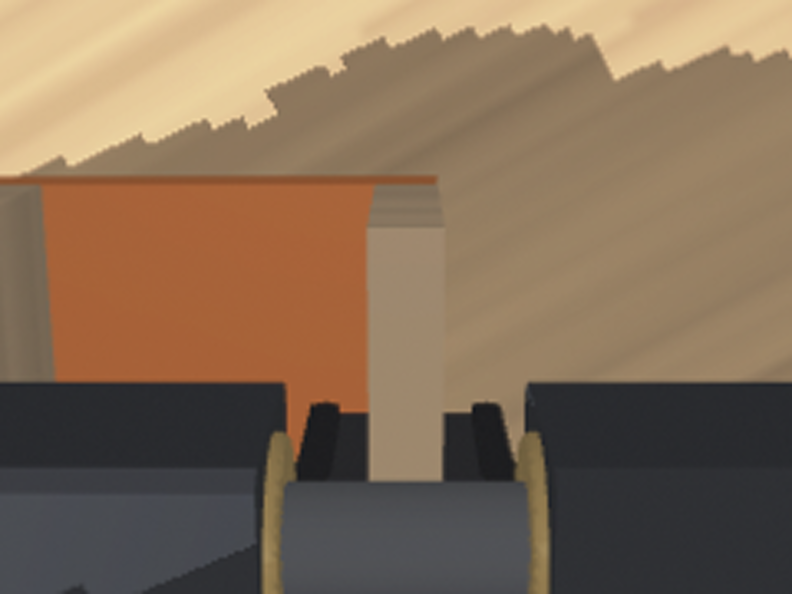

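```bash
python3 -m jog '[{"slide":[-2,0,0],"roll":0},{"slide":[-5,0,0],"roll":0},{"slide":[-9,0,0],"roll":0},{"slide":[-9,0,0],"roll":0},{"slide":[-9,0,0],"roll":0}]'; python3 - <<'E'
from h import *
goto([.4544,-.3294,.07],-.287+np.pi/2)
im=r.camera("wrist")[:,:,::-1].copy();cv2.imwrite("pics/w9.png",im)
c=crop(r.camera("scene")[:,:,::-1].copy(),220,120,160,120,5);cv2.imwrite("pics/s9.png",c)
E
```

```text
time: 6.95
ee_pos: [0.5617, 0.0004, 0.0739]
eef_rot: [0.685, -0.178, -0.683, -0.182]
ft_force: [0.1, 0.5, -1.8]
width: 0.0088
t 6.95 slide [ 0.17 33.99 -6.87] roll -13.0 | tcp [5.617e-01 4.000e-04 7.390e-02] toolx [ 0.005  0.005 -1.   ] yawY -2.085 w 0.0088 F [ 0.1  0.5 -1.8] q6 -2.33
```

View pics/w9.png

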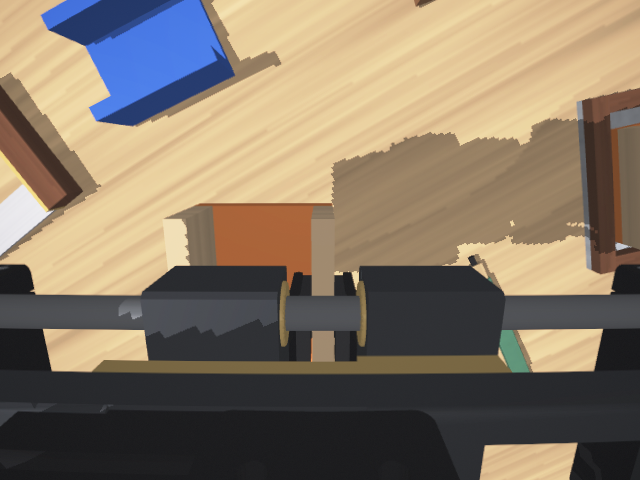

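View pics/s9.png

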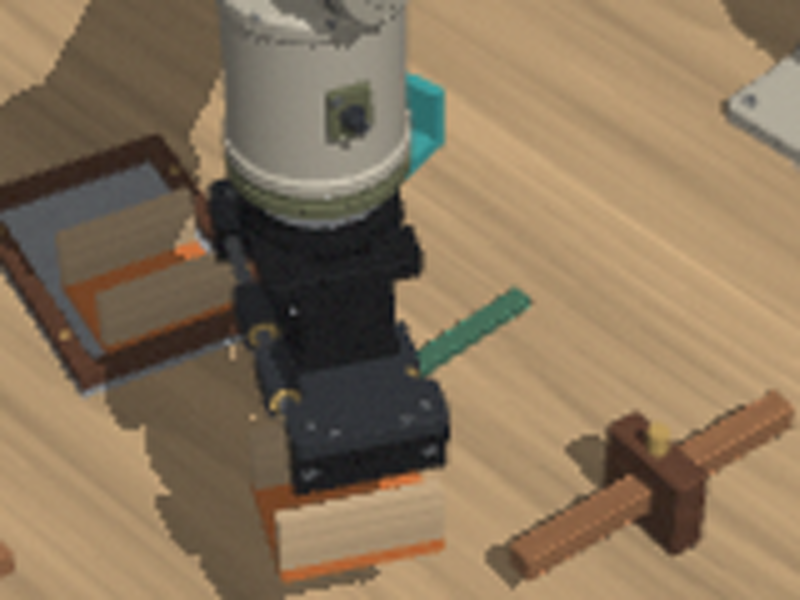

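```bash
python3 -m jog '[{"slide":[0,4,-0.8],"roll":-2},{"slide":[0,8,-1.6],"roll":-5},{"slide":[0.1,12,-2.4],"roll":-7},{"slide":[0.1,16,-3.2],"roll":-9},{"slide":[0.1,20,-4],"roll":-9}]'; python3 -m jog '[{"slide":[0,3,-0.5],"roll":-2},{"slide":[0,7,-1.4],"roll":-4},{"slide":[0,11,-2.2],"roll":-4},{"slide":[0,13,-2.6],"roll":-4},{"slide":[0,13,-2.6],"roll":-4}]'; python3 - <<'E'
from h import *
goto([.4544,-.3294,.07],-.287+np.pi/2)
st=r.read_state()
im=r.camera("wrist")[:,:,::-1].copy();cv2.imwrite("pics/w10.png",im)
E
```

```text
time: 7.47
ee_pos: [0.494, -0.1951, 0.0674]
eef_rot: [-0.695, 0.123, 0.697, 0.127]
ft_force: [0.7, -0.4, -1.2]
width: 0.0089
time: 7.88
ee_pos: [0.4697, -0.3317, 0.0644]
eef_rot: [-0.697, 0.101, 0.702, 0.105]
ft_force: [-0.8, -0.2, -1.1]
width: 0.0086
t 7.88 slide [-0.55  0.22  1.54] roll -0.3 | tcp [ 0.4697 -0.3317  0.0644] toolx [-0.006  0.006 -1.   ] yawY -1.863 w 0.0086 F [-0.8 -0.2 -1.1] q6 -1.46
```

View pics/w10.png

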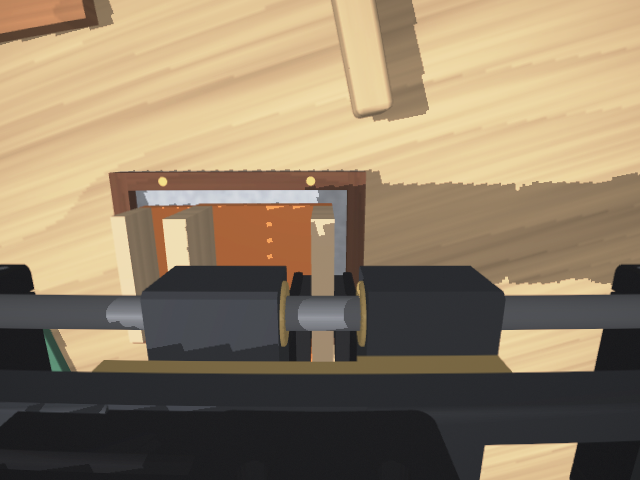

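```bash
python3 -m jog '[{"slide":[-0.5,0.2,1.0],"roll":0},{"slide":[-0.5,0.2,1.5],"roll":0},{"slide":[-0.5,0.2,1.5],"roll":0},{"slide":[-0.5,0.2,1.5],"roll":0}]'; python3 - <<'E'
from h import *
goto([.4544,-.3294,.07],-.287+np.pi/2)
st=r.read_state()
im=r.camera("wrist")[:,:,::-1].copy();cv2.imwrite("pics/w11.png",im)
print(r.read_state()["ee_pos"]-st["ee_pos"])
import pickle; pickle.dump(st,open("st11.pkl","wb"))
v=(90,150,300,150,2.6)
c=crop(im,*v); d=c.copy()
draw(d,proj("wrist",saddle_pts((.4823,-.2349),-.2894,.006),st),EDG,*v[:2],2.6)
for z,hx,hy in((.016,.064,.087),(.016,.052,.075)): draw(d,proj("wrist",box_pts((.4731,-.271),-.287,hx,hy,z),st),[(0,1),(1,2),(2,3),(3,0)],*v[:2],2.6,(0,255,0))
cv2.imwrite("pics/w11o.png",np.vstack([c[:280],d[:280]]))
E
```

```text
time: 8.27
ee_pos: [0.456, -0.3251, 0.0697]
eef_rot: [-0.698, 0.099, 0.702, 0.104]
ft_force: [1.2, -0.4, -1.7]
width: 0.0091
t 8.27 slide [-0.03  0.46  0.03] roll -0.1 | tcp [ 0.456  -0.3251  0.0697] toolx [-0.005  0.007 -1.   ] yawY -1.859 w 0.0091 F [ 1.2 -0.4 -1.7] q6 -1.45
[ 0.00034026 -0.00017279  0.00012231]
```

View pics/w11o.png

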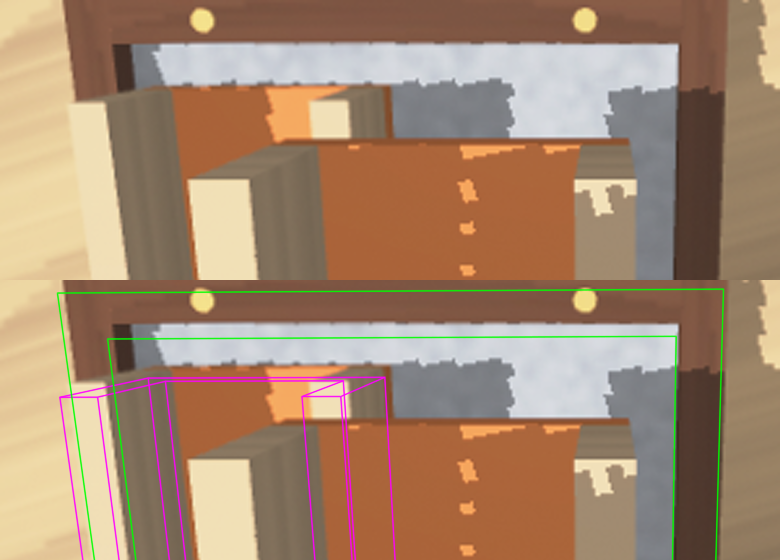

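```bash
python3 - <<'E'
from h import *
im=cv2.imread("pics/w11.png")
cv2.imwrite("pics/w11c.png",crop(im,95,155,150,100,5)); cv2.imwrite("pics/w11d.png",crop(im,250,155,140,120,5))
E
```

```text
(no output)
```

View pics/w11c.png

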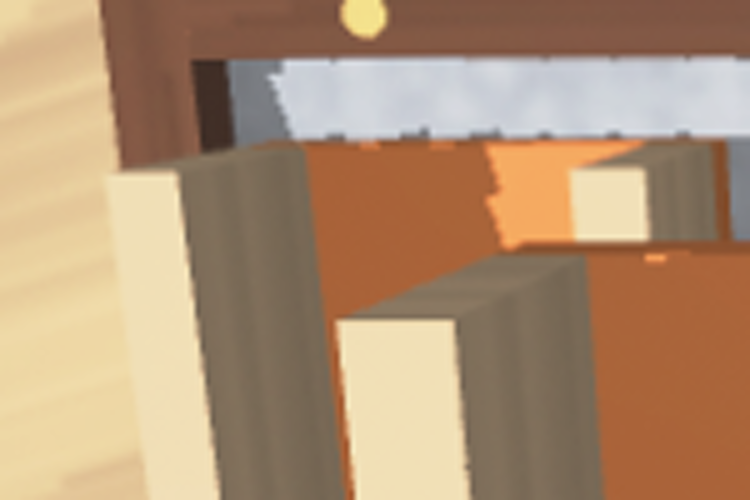

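View pics/w11d.png

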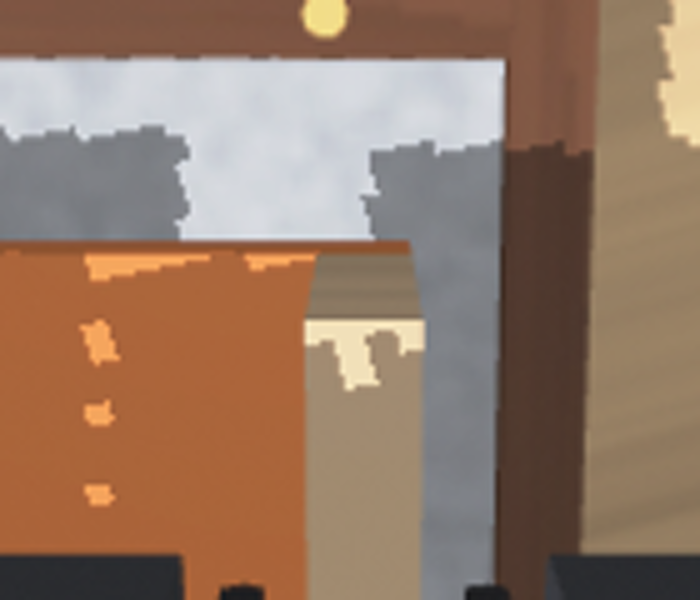

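```bash
cat >> h.py <<'E'
def tf(p,q): # point q world -> frame p(x,y,yaw)
    d=np.array(q[:2])-p[:2]; c,s=np.cos(p[2]),np.sin(p[2]); return np.array([c*d[0]+s*d[1],-s*d[0]+c*d[1]])
E
python3 - <<'E'
from h import *
import pickle; st=pickle.load(open("st11.pkl","rb"))
C=(95,155,5);D=(250,155,5)
P=lambda l,c: unc(l,*c)
def mk(q): # x,y,yaw,z,rollx
    L=np.array([(42,33,44),(42,24,44),(42,-24,44),(42,-33,44),(42,24,9),(42,-33,9)])/1000.
    return Rot.from_euler("zx",[q[2],q[4]]).apply(L)+[q[0],q[1],q[3]]
ua=P([(106,173),(178,172),(572,168),(648,168),(303,145),(718,143)],C)
f=lambda q:(proj("wrist",mk([*q,.006,0]),st)-ua).ravel()
a=least_squares(f,[.482,-.235,-.29]); print("A",a.x,a.fun.round(1))
L2=np.array([(42,33,44),(42,24,44),(42,24,9),(42,-24,44),(42,-33,44),(42,-24,9)])
ub=np.vstack([P([(337,320),(457,320),(583,258)],C),P([(304,320),(424,320),(318,255)],D)])
def mb(q): return Rot.from_euler("zx",[q[2],q[4]]).apply(L2/1000.)+[q[0],q[1],q[3]]
b=least_squares(lambda q:(proj("wrist",mb(q),st)-ub).ravel(),[.4625,-.302,-.287,.088,0]); print("B",b.x,b.fun.round(1))
ut=np.vstack([P([(505,60)],D),P([(192,60)],C)])
t=least_squares(lambda q:(proj("wrist",box_pts(q[:2],q[2],.052,.075,.016)[[1,2]],st)-ut).ravel(),[.473,-.271,-.287]); print("T",t.x,t.fun.round(1))
A,B,T=a.x,b.x,t.x
print("A in T",tf(T,A),"B in A",tf(A,B),B[2]-A[2],A[2]-T[2])
tgt=pt(A[:2],A[2],0,-.070); print(tgt)
d=np.array(tgt)-B[:2]; e=st["ee_pos"]; print("tcp target",e[:2]+d)
goto([*(e[:2]+d),.0697],-1.859)
E
```

```text
A [ 0.48488584 -0.23831912 -0.28493423] [-0.2 -0.1 -0.  -0.   0.1  0.2 -0.1  0.1  0.8  0.  -0.6 -0.2]
B [ 0.46378478 -0.29745599 -0.29004845  0.08681161  0.01339263] [ 0.3  0.3 -0.5  0.2  0.4 -0.7  0.4  0.1  0.   0.1 -0.7 -0.2]
T [ 0.47604193 -0.27293663 -0.29150725] [ 0.9  0.  -1.   0.1]
A in T [-0.00147814  0.03569877] B in A [-0.00362723 -0.06268387] -0.005114213632064768 0.006573015179107411
[np.float64(0.4652092322086527), np.float64(-0.3054967289440883)]
tcp target [ 0.45738504 -0.33309181]
t 8.32 slide [ 0.    0.72 -0.33] roll -0.0 | tcp [ 0.4563 -0.3252  0.0698] toolx [-0.005  0.007 -1.   ] yawY -1.859 w 0.0087 F [ 0.8 -0.8 -1. ] q6 -1.45
```

```bash
python3 -m jog '[{"slide":[0,0.7,-0.3],"roll":-0.3},{"slide":[2,0.7,-0.3],"roll":-0.3},{"slide":[5,0.7,-0.3],"roll":-0.3},{"slide":[6.2,0.7,-0.3],"roll":-0.3},{"slide":[6.2,0.7,-0.3],"roll":-0.3}]'; python3 - <<'E'
from h import *
goto([.4574,-.3331,-.011],-1.856)
st=r.read_state()
im=r.camera("wrist")[:,:,::-1].copy();cv2.imwrite("pics/w12.png",im)
E
```

```text
time: 8.73
ee_pos: [0.455, -0.3311, 0.0047]
eef_rot: [-0.696, 0.096, 0.704, 0.103]
ft_force: [0.1, 0.0, -1.2]
width: 0.0092
t 8.73 slide [ 1.57  0.14 -0.31] roll 0.2 | tcp [ 0.455  -0.3311  0.0047] toolx [-0.009  0.011 -1.   ] yawY -1.853 w 0.0092 F [ 0.1  0.  -1.2] q6 -1.46
```

View pics/w12.png

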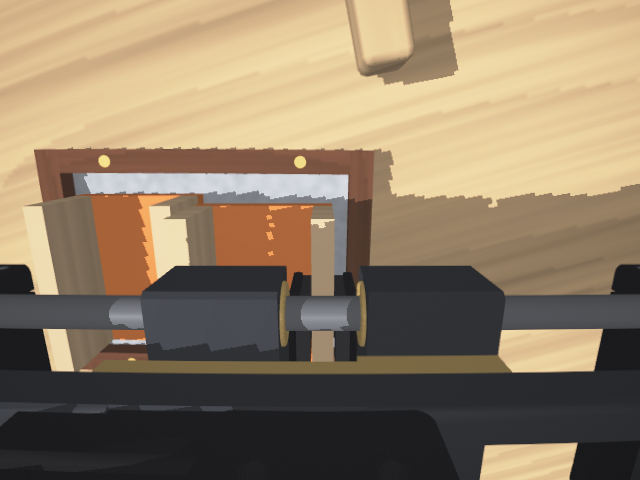

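```bash
python3 -m jog '[{"slide":[0,0.15,-0.3],"roll":0.2},{"slide":[0.4,0.15,-0.3],"roll":0.2},{"slide":[0.8,0.15,-0.3],"roll":0.2},{"slide":[1.0,0.15,-0.3],"roll":0.2}]'; python3 - <<'E'
from h import *
goto([.4574,-.3331,-.011],-1.856)
E
```

```text
time: 9.12
ee_pos: [0.4589, -0.3341, -0.0031]
eef_rot: [-0.697, 0.098, 0.703, 0.104]
ft_force: [0.4, -0.3, -1.7]
width: 0.009
t 9.12 slide [ 0.79 -0.05  0.16] roll -0.1 | tcp [ 0.4589 -0.3341 -0.0031] toolx [-0.007  0.009 -1.   ] yawY -1.857 w 0.009 F [ 0.4 -0.3 -1.7] q6 -1.47
```

```bash
python3 -m jog '[{"slide":[0.2,-0.05,0.12],"roll":-0.1},{"slide":[0.4,-0.05,0.12],"roll":-0.1},{"slide":[0.6,-0.05,0.12],"roll":-0.1},{"slide":[0.75,-0.05,0.12],"roll":-0.1},{"slide":[0.75,-0.05,0.12],"roll":-0.1}]'; python3 - <<'E'
from h import *
goto([.4574,-.3331,-.011],-1.856)
im=r.camera("wrist")[:,:,::-1].copy();cv2.imwrite("pics/w13.png",im)
E
```

```text
time: 9.53
ee_pos: [0.4576, -0.3331, -0.0109]
eef_rot: [-0.697, 0.097, 0.703, 0.103]
ft_force: [-0.3, 0.9, -0.7]
width: 0.0088
t 9.53 slide [0.01 0.01 0.02] roll 0.0 | tcp [ 0.4576 -0.3331 -0.0109] toolx [-0.007  0.009 -1.   ] yawY -1.855 w 0.0088 F [-0.3  0.9 -0.7] q6 -1.47
```

View pics/w13.png

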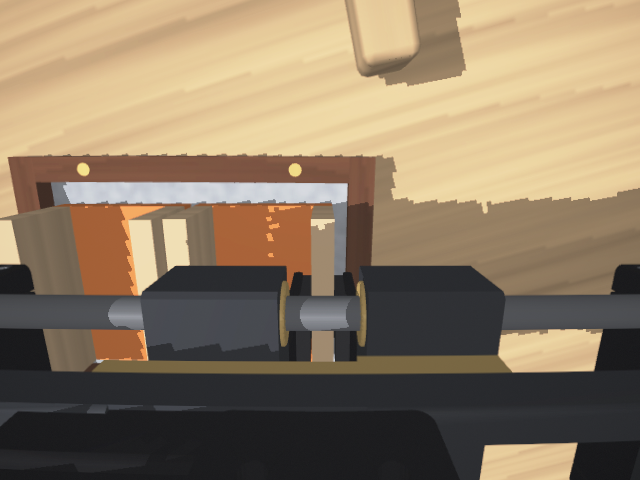

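```bash
python3 -m jog '[{"slide":[0.1,0,0],"roll":0},{"slide":[0.2,0,0],"roll":0},{"slide":[0.2,0,0],"roll":0}]'; python3 -m jog '[{"slide":[0,0,0],"roll":0},{"slide":[0,0,0],"roll":0},{"slide":[0,0,0],"roll":0},{"slide":[0,0,0],"roll":0}]' 0.6;  python3 -m jog '[{"slide":[0,0,0],"roll":0},{"slide":[-2,0,0],"roll":0},{"slide":[-6,0,0],"roll":0},{"slide":[-9,0,0],"roll":0},{"slide":[-9,0,0],"roll":0}]'; python3 - <<'E'
from h import *
goto([.4574,-.3331,.1],-1.856)
st=r.read_state()
im=r.camera("wrist")[:,:,::-1].copy();cv2.imwrite("pics/w14.png",im)
import pickle; pickle.dump(st,open("st14.pkl","wb"))
im=r.camera("scene")[:,:,::-1].copy();cv2.imwrite("pics/s14.png",crop(im,180,100,140,110,5))
E
```

```text
time: 9.83
ee_pos: [0.4578, -0.3332, -0.0124]
eef_rot: [-0.697, 0.097, 0.703, 0.103]
ft_force: [-2.2, 1.1, 3.1]
width: 0.0088
time: 10.17
ee_pos: [0.4578, -0.3332, -0.0124]
eef_rot: [-0.697, 0.097, 0.703, 0.103]
ft_force: [-0.7, -0.1, 0.2]
width: 0.0279
time: 10.58
ee_pos: [0.4617, -0.3359, 0.084]
eef_rot: [0.7, -0.099, -0.7, -0.101]
ft_force: [1.2, -0.1, 0.6]
width: 0.0345
t 10.58 slide [-1.6  -0.15  0.49] roll 0.1 | tcp [ 0.4617 -0.3359  0.084 ] toolx [ 0.001  0.003 -1.   ] yawY -1.855 w 0.0345 F [ 1.2 -0.1  0.6] q6 -1.43
```

View pics/w14.png

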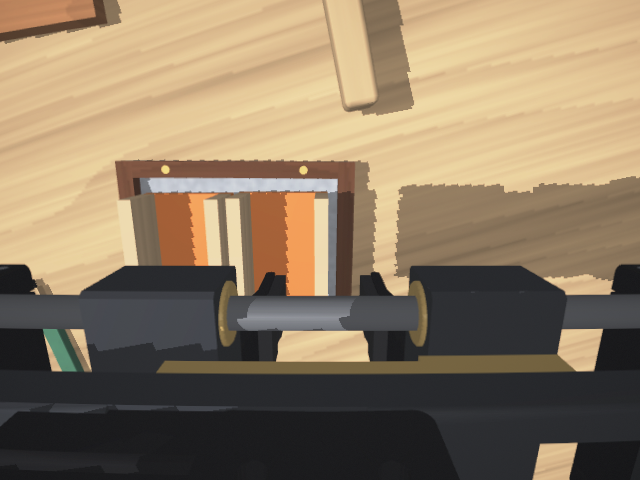

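View pics/s14.png

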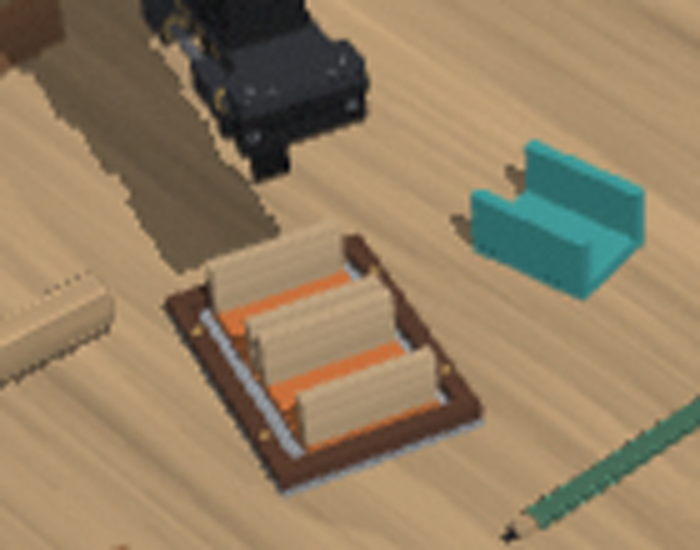

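```bash
python3 - <<'E'
from h import *
a=pt((.4575,.2522),.327,.043,0); print(a); goto([*a,.11],.327-np.pi/2)
E
```

```text
[np.float64(0.4982214392006251), np.float64(0.2660117482394443)]
t 10.68 slide [ -2.72 -58.76  13.12] roll -35.0 | tcp [ 0.4591 -0.3346  0.0789] toolx [-0.005  0.007 -1.   ] yawY -1.855 w 0.0345 F [-0.7  0.5 -0.2] q6 -1.43
```

```bash
python3 -m jog '[{"slide":[-3,-3,0.5],"roll":-2},{"slide":[-4,-7,1.5],"roll":-5},{"slide":[-4,-11,2.5],"roll":-9},{"slide":[-4,-15,3.4],"roll":-12},{"slide":[-4,-19,4.3],"roll":-12}]' 0 20; python3 - <<'E'
from h import *
goto([.498,.266,.11],.327-np.pi/2)
E
```

```text
time: 11.1
ee_pos: [0.4703, -0.1389, 0.1191]
eef_rot: [-0.704, 0.023, 0.709, 0.028]
ft_force: [0.9, 0.8, 0.0]
width: 0.0602
t 11.1 slide [  1.19 -40.57   0.15] roll -22.9 | tcp [ 0.4703 -0.1389  0.1191] toolx [-0.006  0.007 -1.   ] yawY -1.643 w 0.0602 F [0.9 0.8 0. ] q6 -1.52
```

```bash
python3 -m jog '[{"slide":[0,-4,0],"roll":-4},{"slide":[0,-8,0],"roll":-8},{"slide":[0,-12,0],"roll":-12},{"slide":[0,-16,0],"roll":-14},{"slide":[0,-20,0],"roll":-14}]'; python3 - <<'E'
from h import *
goto([.498,.266,.11],.327-np.pi/2)
E
```

```text
time: 11.52
ee_pos: [0.4837, 0.0622, 0.1194]
eef_rot: [-0.702, -0.064, 0.707, -0.059]
ft_force: [0.7, -0.1, -0.5]
width: 0.0857
t 11.52 slide [  1.07 -19.81  -4.95] roll -8.7 | tcp [0.4837 0.0622 0.1194] toolx [-0.008  0.007 -1.   ] yawY -1.396 w 0.0857 F [ 0.7 -0.1 -0.5] q6 -1.71
```

```bash
python3 -m jog '[{"slide":[0.5,-4,-1],"roll":-4},{"slide":[0.5,-8,-2],"roll":-8},{"slide":[0.5,-12,-3],"roll":-8.7},{"slide":[0.5,-16,-4],"roll":-8.7},{"slide":[0.5,-19.5,-4.9],"roll":-8.7}]';python3 -m jog '[{"slide":[0,0,0],"roll":0},{"slide":[0,0,0],"roll":0},{"slide":[0,0,0],"roll":0}]'; python3 - <<'E'
from h import *
goto([.498,.266,.11],.327-np.pi/2)
st=r.read_state()
im=r.camera("wrist")[:,:,::-1].copy();cv2.imwrite("pics/w15.png",im)
print(r.read_state()["ee_pos"]-st["ee_pos"])
import pickle; pickle.dump(st,open("st15.pkl","wb"))
draw(im,proj("wrist",saddle_pts((.4575,.2522),.327),st),EDG,0,0,1);cv2.imwrite("pics/w15o.png",im)
E
```

```text
time: 11.93
ee_pos: [0.4969, 0.2651, 0.1143]
eef_rot: [-0.695, -0.118, 0.701, -0.112]
ft_force: [-0.5, 0.6, 0.5]
width: 0.0871
time: 12.18
ee_pos: [0.4963, 0.2644, 0.1129]
eef_rot: [-0.694, -0.118, 0.701, -0.113]
ft_force: [0.4, 0.0, 0.3]
width: 0.087
t 12.18 slide [ 0.29 -0.09 -0.22] roll 0.0 | tcp [0.4963 0.2644 0.1129] toolx [-0.012  0.006 -1.   ] yawY -1.243 w 0.087 F [0.4 0.  0.3] q6 -2.04
[ 0.00057219 -0.00091595  0.00034215]
```

View pics/w15o.png

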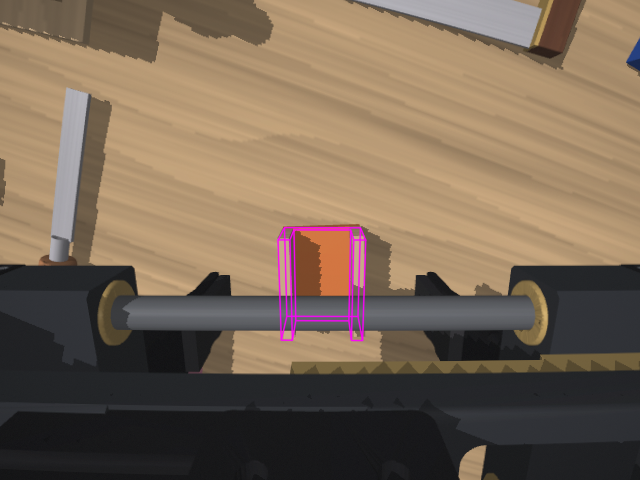

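```bash
python3 - <<'E'
from h import *
im=cv2.imread("pics/w15.png"); cv2.imwrite("pics/w15c.png",crop(im,270,215,105,85,7))
E
```

```text
(no output)
```

View pics/w15c.png

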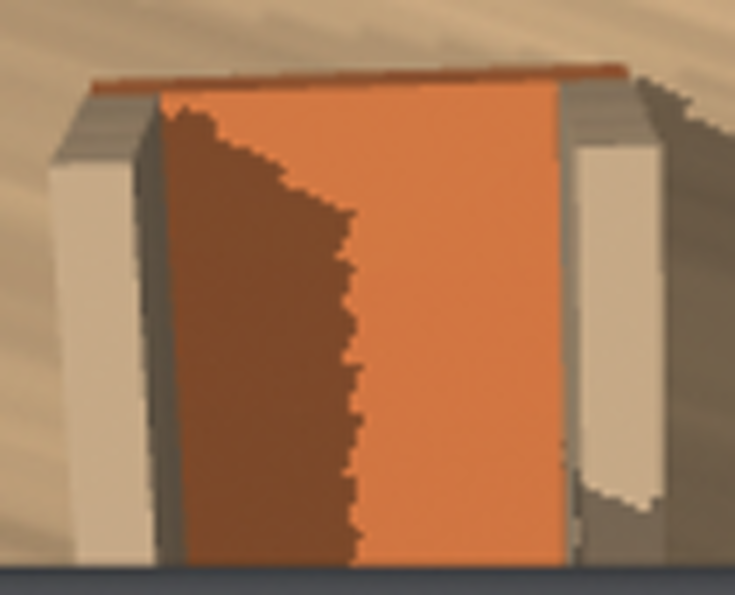

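```bash
python3 - <<'E'
from h import *
import pickle; st=pickle.load(open("st15.pkl","rb"))
q,e=fitw([(50,162),(132,160),(577,146),(662,145),(93,80),(627,65),(160,95),(560,80)],[7,6,5,4,11,10,15,14],(270,215,7),st,0,[.4575,.252,.327]); print(q,e)
a=pt(q[:2],q[2],.042,0);print(a); goto([*a,.03],q[2]-np.pi/2)
E
```

```text
[0.45980222 0.25238365 0.36005541] [[-0.3, 0.2], [-0.1, 0.1], [0.3, 0.2], [0.1, 0.0], [0.2, -0.1], [-0.1, -0.3], [0.0, -0.4], [-0.2, 0.0]]
[np.float64(0.4991090656548372), np.float64(0.2671813506902803)]
t 12.23 slide [ 8.33 -0.2  -0.4 ] roll -2.0 | tcp [0.4969 0.2635 0.1133] toolx [-0.011  0.006 -1.   ] yawY -1.245 w 0.0872 F [-0.3 -0.5  1. ] q6 -2.04
```

```bash
python3 -m jog '[{"slide":[2,-0.2,-0.4],"roll":-2},{"slide":[5,-0.2,-0.4],"roll":-2},{"slide":[8.3,-0.2,-0.4],"roll":-2},{"slide":[8.3,-0.2,-0.4],"roll":-2},{"slide":[8.3,-0.2,-0.4],"roll":-2}]'; python3 - <<'E'
from h import *
goto([.4991,.2672,-.027],.360-np.pi/2)
im=r.camera("wrist")[:,:,::-1].copy();cv2.imwrite("pics/w16.png",im)
E
```

```text
time: 12.65
ee_pos: [0.4985, 0.265, 0.0295]
eef_rot: [-0.691, -0.128, 0.7, -0.124]
ft_force: [0.5, -0.8, 0.4]
width: 0.0868
t 12.65 slide [ 5.65 -0.14 -0.2 ] roll -0.1 | tcp [0.4985 0.265  0.0295] toolx [-0.014  0.004 -1.   ] yawY -1.212 w 0.0868 F [ 0.5 -0.8  0.4] q6 -2.07
```

View pics/w16.png

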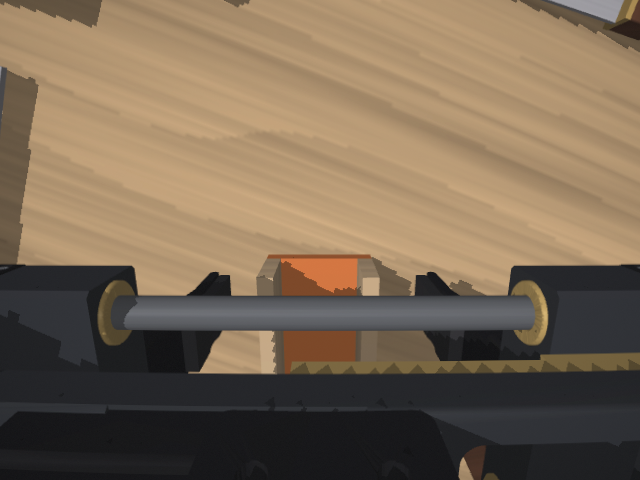

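```bash
python3 -m jog '[{"slide":[2,-0.14,-0.2],"roll":0},{"slide":[4,-0.14,-0.2],"roll":0},{"slide":[4.5,-0.14,-0.2],"roll":0},{"slide":[5,-0.14,-0.2],"roll":0},{"slide":[5,-0.14,-0.2],"roll":0}]'; python3 -m jog '[{"slide":[0,0,0],"roll":0},{"slide":[0,0,0],"roll":0},{"slide":[0,0,0],"roll":0},{"slide":[0,0,0],"roll":0},{"slide":[0,0,0],"roll":0}]' 1 3; python3 - <<'E'
from h import *
goto([.4991,.2672,-.022],.360-np.pi/2)
im=r.camera("wrist")[:,:,::-1].copy();cv2.imwrite("pics/w17.png",im)
E
```

```text
time: 13.12
ee_pos: [0.501, 0.2685, -0.0179]
eef_rot: [-0.693, -0.129, 0.699, -0.124]
ft_force: [-0.0, 0.6, 0.0]
width: 0.0871
time: 13.53
ee_pos: [0.5014, 0.2687, -0.0173]
eef_rot: [-0.693, -0.129, 0.699, -0.123]
ft_force: [-0.9, -0.0, 3.4]
width: 0.0663
t 13.53 slide [0.47 0.06 0.26] roll -0.1 | tcp [ 0.5014  0.2687 -0.0173] toolx [-0.009  0.006 -1.   ] yawY -1.212 w 0.0663 F [-0.9 -0.   3.4] q6 -2.11
```

View pics/w17.png

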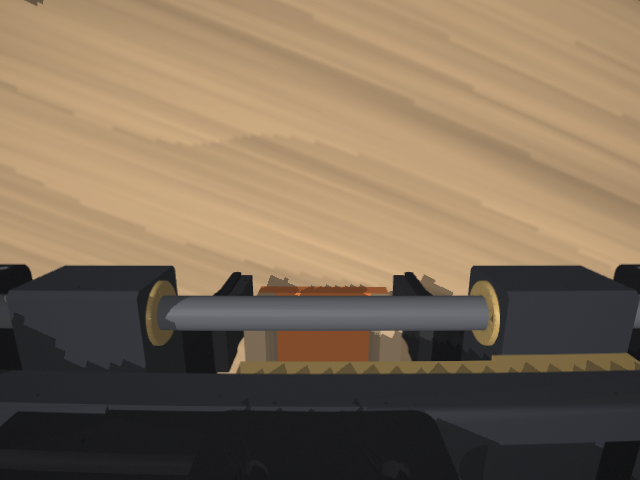

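```bash
python3 -m jog '[{"slide":[-1,0,0],"roll":0},{"slide":[-2,0,0],"roll":0},{"slide":[-3,0,0],"roll":0},{"slide":[-4,0,0],"roll":0},{"slide":[-4,0,0],"roll":0}]'; python3 - <<'E'
from h import *
goto([.4991,.2672,-.022],.360-np.pi/2)
im=r.camera("wrist")[:,:,::-1].copy();cv2.imwrite("pics/w18.png",im)
c=crop(r.camera("scene")[:,:,::-1].copy(),310,200,160,120,5);cv2.imwrite("pics/s18.png",c)
E
```

```text
time: 14.0
ee_pos: [0.503, 0.2693, 0.0254]
eef_rot: [-0.694, -0.129, 0.697, -0.123]
ft_force: [0.4, 1.0, 1.3]
width: 0.0656
t 14.0 slide [4.74 0.1  0.43] roll -0.1 | tcp [0.503  0.2693 0.0254] toolx [-0.006  0.007 -1.   ] yawY -1.212 w 0.0656 F [0.4 1.  1.3] q6 -2.08
```

View pics/s18.png

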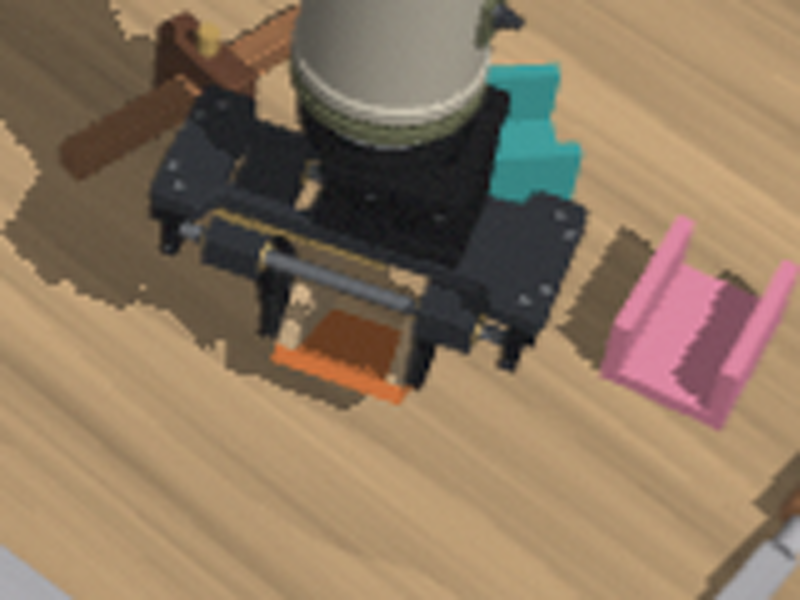

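```bash
python3 -m jog '[{"slide":[-1,0,0.5],"roll":0},{"slide":[-2,0,1],"roll":0},{"slide":[-3,0,1.5],"roll":0},{"slide":[-4,0,1.5],"roll":0},{"slide":[-4,0,1.5],"roll":0}]'; python3 - <<'E'
from h import *
goto([.4991,.2672,-.022],.360-np.pi/2)
im=r.camera("wrist")[:,:,::-1].copy();cv2.imwrite("pics/w19.png",im)
c=crop(r.camera("scene")[:,:,::-1].copy(),310,200,160,120,5);cv2.imwrite("pics/s19.png",c)
E
```

```text
time: 14.52
ee_pos: [0.4896, 0.2637, 0.0662]
eef_rot: [-0.695, -0.129, 0.697, -0.123]
ft_force: [1.3, 0.9, -1.4]
width: 0.0658
t 14.52 slide [ 8.81  0.08 -1.03] roll -0.1 | tcp [0.4896 0.2637 0.0662] toolx [-0.005  0.007 -1.   ] yawY -1.212 w 0.0658 F [ 1.3  0.9 -1.4] q6 -2.05
```

View pics/s19.png

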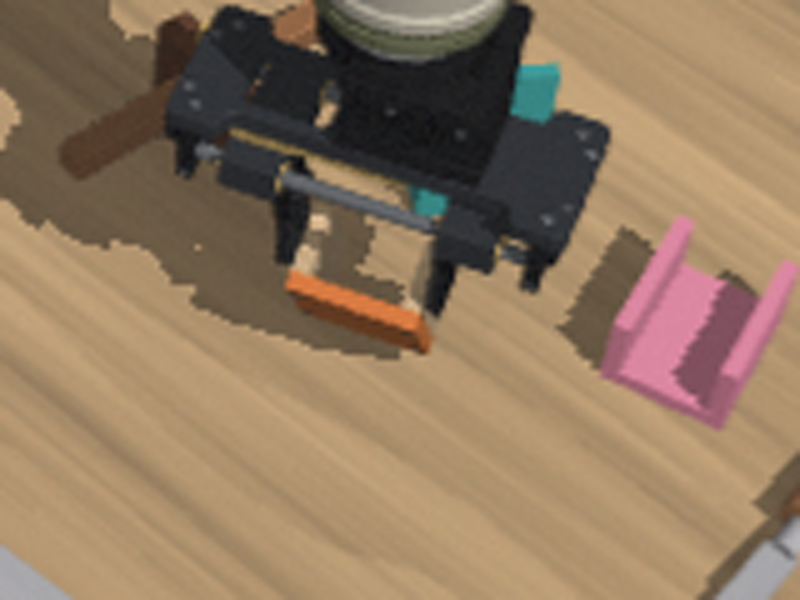

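View pics/w19.png

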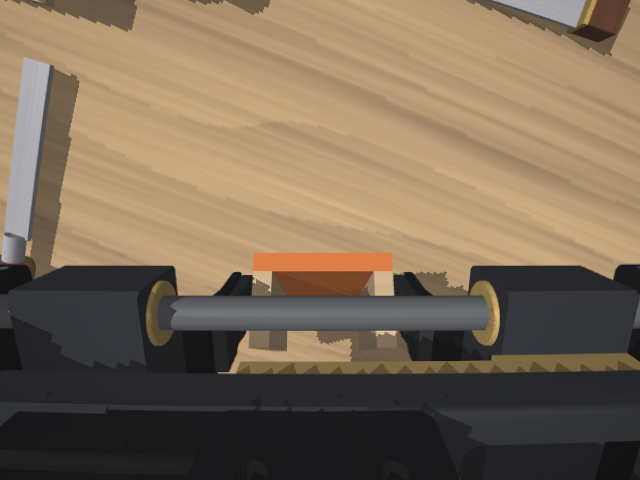

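```bash
python3 - <<'E'
from h import *
i=INFO["top"];K=i["intrinsics"]
for n,u,z in [("gaugeTop",(320,264),.03),("gaugebot",(313,344),.03),("fence",(316,302),.06),("sq blade L",(221,187),.0),("sq stock bot",(290,186),.015),("blue bl",(318,178),.0),("blue br",(352,180),0),("chisel top",(148,247),.01),("chis bot",(147,362),.02),("glue",(158,205),0),("pink tr",(205,312),.04),("turq top",(258,318),.04),("turqR",(282,337),.04),("pencil top",(391,265),0),("testjoint bl",(407,192),0)]:
    s=np.linalg.inv(K)@[*u,1]; s=s[:2]; d=s.copy()
    for _ in range(9): d=s/(1+i["k1"]*(d@d))
    v=i["R"].T@[*d,1]; c=-i["R"].T@i["t"]; p=c+v*(z-c[2])/v[2]; print(n,p.round(3))
E
```

```text
gaugeTop [0.488 0.073 0.03 ]
gaugebot [0.305 0.091 0.03 ]
fence [0.397 0.082 0.06 ]
sq blade L [0.684 0.312 0.   ]
sq stock bot [0.679 0.143 0.015]
blue bl [0.703 0.077 0.   ]
blue br [ 0.697 -0.006  0.   ]
chisel top [0.537 0.482 0.01 ]
chis bot [0.268 0.472 0.02 ]
glue [0.642 0.465 0.   ]
pink tr [0.379 0.335 0.04 ]
turq top [0.365 0.214 0.04 ]
turqR [0.321 0.16  0.04 ]
pencil top [ 0.488 -0.093  0.   ]
testjoint bl [ 0.665 -0.138  0.   ]
```

```bash
python3 -m jog '[{"slide":[0,0,-2],"roll":0},{"slide":[0.5,0,-4],"roll":0},{"slide":[1,0,-6],"roll":0},{"slide":[1.5,0,-7.5],"roll":0},{"slide":[1.5,0,-7.5],"roll":0}]'; python3 - <<'E'
from h import *
goto([.565,.292,.05],.360-np.pi/2)
im=r.camera("wrist")[:,:,::-1].copy();cv2.imwrite("pics/w20.png",im)
c=crop(r.camera("scene")[:,:,::-1].copy(),310,230,130,100,6);cv2.imwrite("pics/s20.png",c)
E
```

```text
time: 15.03
ee_pos: [0.5608, 0.2893, 0.0467]
eef_rot: [-0.693, -0.128, 0.698, -0.123]
ft_force: [0.1, -0.1, -1.5]
width: 0.066
t 15.03 slide [-0.33 -0.11 -0.49] roll -0.2 | tcp [0.5608 0.2893 0.0467] toolx [-0.008  0.006 -1.   ] yawY -1.214 w 0.066 F [ 0.1 -0.1 -1.5] q6 -2.06
```

View pics/s20.png

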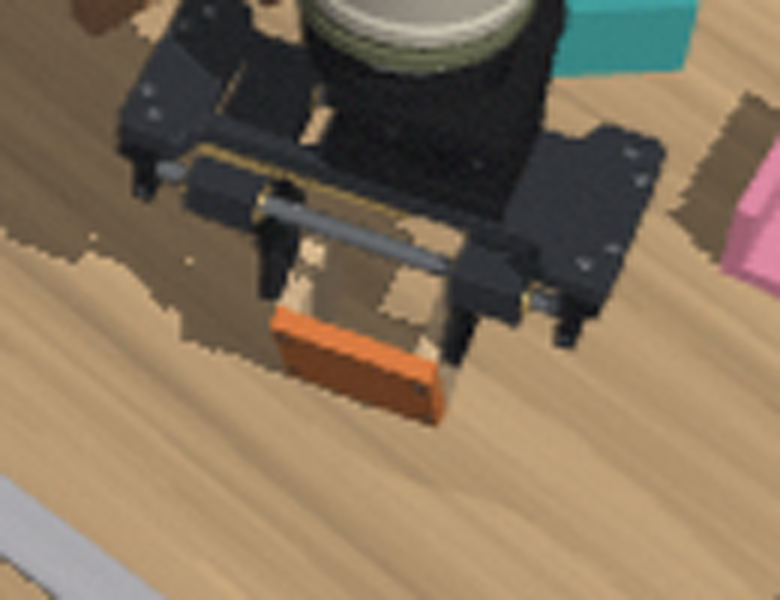

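View pics/w20.png

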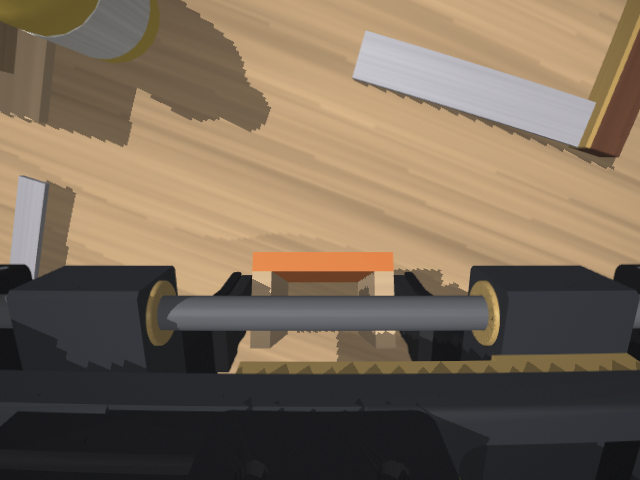

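```bash
python3 -m jog '[{"slide":[0.3,0,0],"roll":0},{"slide":[0.6,0,0],"roll":0},{"slide":[0.9,0,0],"roll":0},{"slide":[0.9,0,0],"roll":0}]';python3 -m jog '[{"slide":[0.2,0,0],"roll":0},{"slide":[0.4,0,0],"roll":0},{"slide":[0.5,0,0],"roll":0},{"slide":[0.5,0,0],"roll":0}]'; python3 - <<'E'
from h import *
goto([.565,.292,.05],.360-np.pi/2)
im=r.camera("wrist")[:,:,::-1].copy();cv2.imwrite("pics/w21.png",im)
c=crop(r.camera("scene")[:,:,::-1].copy(),310,230,130,100,6);cv2.imwrite("pics/s21.png",c)
E
```

```text
time: 15.47
ee_pos: [0.5585, 0.2898, 0.0388]
eef_rot: [-0.693, -0.129, 0.698, -0.123]
ft_force: [-0.5, 0.1, 1.5]
width: 0.066
time: 15.8
ee_pos: [0.5584, 0.2898, 0.0337]
eef_rot: [-0.693, -0.129, 0.698, -0.123]
ft_force: [0.3, 0.8, 2.4]
width: 0.066
t 15.8 slide [-1.64  0.01 -0.68] roll -0.1 | tcp [0.5584 0.2898 0.0337] toolx [-0.008  0.007 -1.   ] yawY -1.212 w 0.066 F [0.3 0.8 2.4] q6 -2.07
```

View pics/s21.png

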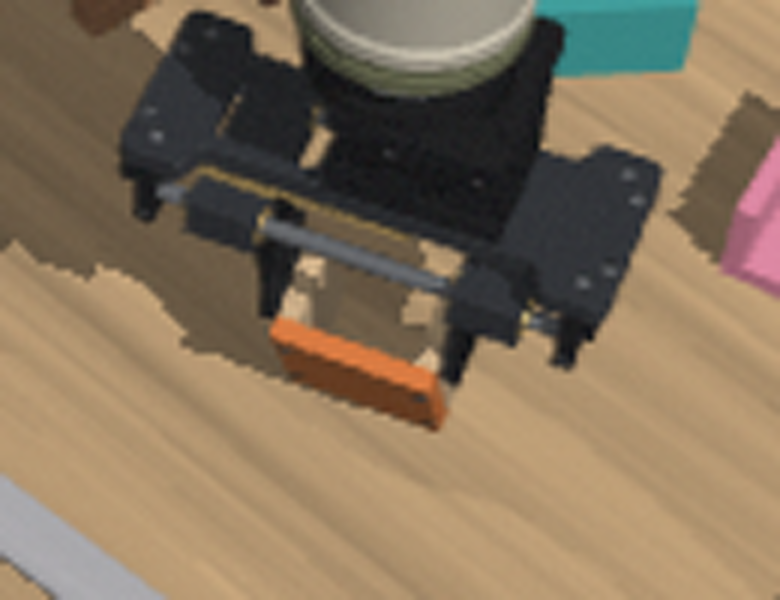

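```bash
python3 - <<'E'
from h import *
c=crop(r.camera("scene")[:,:,::-1].copy(),350,262,42,44,18);cv2.imwrite("pics/s21b.png",c[:600])
s=r.read_state(); print(s["ft_force"])
E
```

```text
[0.26308797 2.03391483 1.69445917]
```

View pics/s21b.png

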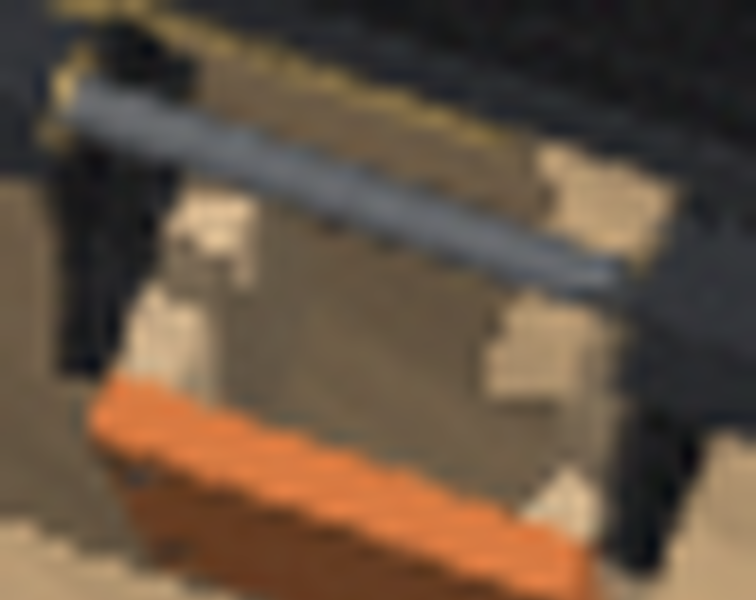

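```bash
python3 - <<'E'
from h import *
c=crop(r.camera("scene")[:,:,::-1].copy(),345,268,48,40,15);cv2.imwrite("pics/s21c.png",c)
E
```

```text
(no output)
```

View pics/s21c.png

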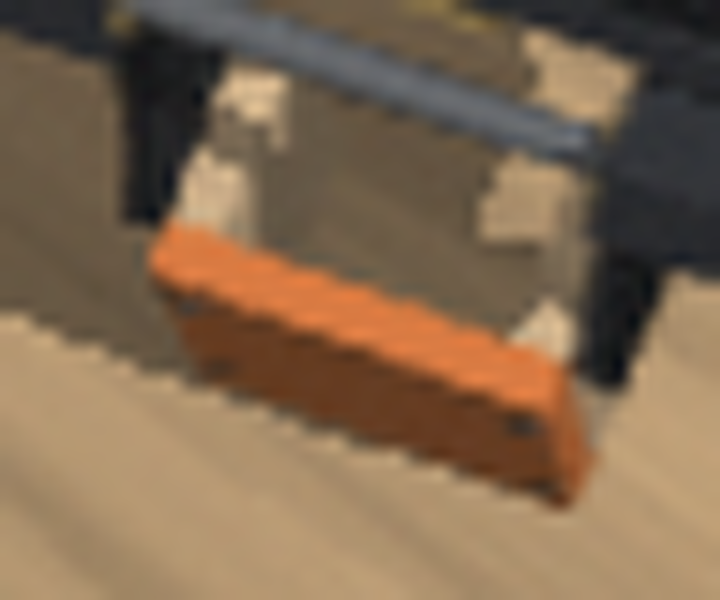

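```bash
cat >> h.py <<'E'
def fitS(clicks,pts,crp,yaw,x0,cam="scene",st=None,fy=True):
    """pose of tilted saddle: x,y,z of centre, pitch th (0 legs up, pi/2 = +x end up, pi = legs down), yaw"""
    L=np.array(pts)/1000.-[0,0,.022]; uv=unc(clicks,*crp)
    def f(q):
        R=Rot.from_euler("ZY",[q[4],-q[3]])
        return np.r_[(proj(cam,R.apply(L)+q[:3],st)-uv).ravel(),(q[4]-yaw)*30]
    s=least_squares(f,[*x0,yaw]); return s.x,s.fun.round(1)
E
python3 - <<'E'
from h import *
q,e=fitS([(178,222),(150,265),(550,408),(570,365),(207,378),(567,505),(592,465)],[(42,-33,9),(42,-33,0),(42,33,0),(42,33,9),(-42,-33,0),(-42,33,0),(-42,33,9)],(345,268,15),.36,[.56,.29,.045,1.3]); print(q,np.degrees(q[3]),e)
E
```

```text
[0.53052333 0.27633867 0.03020334 1.13143773 0.36100863] 64.82660655697272 [-0.1 -0.3  0.5  0.3 -0.2  0.3 -0.2 -0.3 -0.3 -0.2  0.3  0.4 -0.1 -0.2
  0. ]
```

```bash
python3 - <<'E'
from h import *
pts=np.array([(42,-33,9),(42,-33,0),(42,33,0),(42,33,9),(-42,-33,0),(-42,33,0),(-42,33,9)])/1000.-[0,0,.022]
uv=unc([(178,222),(150,265),(550,408),(570,365),(207,378),(567,505),(592,465)],345,268,15)
def mod(q):
    w=Rot.from_euler("ZY",[.36,-q[2]]).apply(pts); return w+[q[0],q[1],-w[:,2].min()]
s=least_squares(lambda q:(proj("scene",mod(q))-uv).ravel(),[.56,.29,1.3]); print(s.x,np.degrees(s.x[2]),s.fun.round(1))
st=r.read_state();w=mod(s.x); print(w[[1,5]], tf(np.array([*w[5][:2],.36]),st["ee_pos"]),st["ee_pos"])
E
```

```text
[0.54065224 0.28307203 1.12843515] 64.65457127021126 [-0.3 -0.4  0.2  0.2 -0.   0.4 -0.  -0.3 -0.5 -0.2  0.5  0.5  0.1 -0.2]
[[0.58771174 0.26552506 0.07591445]
 [0.53080841 0.31462708 0.        ]] [ 0.01704342 -0.03299515] [0.55838264 0.28975099 0.0336933 ]
```

```bash
python3 -m jog '[{"slide":[-0.1,0,0.8],"roll":0},{"slide":[-0.1,0,1.6],"roll":0},{"slide":[-0.1,0,2.4],"roll":0},{"slide":[0,0,3.2],"roll":0},{"slide":[0.1,0,3.8],"roll":0}]' - 4; python3 - <<'E'
from h import *
goto([.565,.292,.05],.360-np.pi/2)
c=crop(r.camera("scene")[:,:,::-1].copy(),345,258,53,50,12);cv2.imwrite("pics/s22.png",c)
im=r.camera("wrist")[:,:,::-1].copy();cv2.imwrite("pics/w22.png",im)
E
```

```text
time: 16.42
ee_pos: [0.5216, 0.2756, 0.0327]
eef_rot: [-0.693, -0.129, 0.698, -0.124]
ft_force: [0.5, -0.1, -0.2]
width: 0.0661
t 16.42 slide [-1.76 -0.02 -4.63] roll -0.1 | tcp [0.5216 0.2756 0.0327] toolx [-0.008  0.006 -1.   ] yawY -1.212 w 0.0661 F [ 0.5 -0.1 -0.2] q6 -2.07
```

View pics/s22.png

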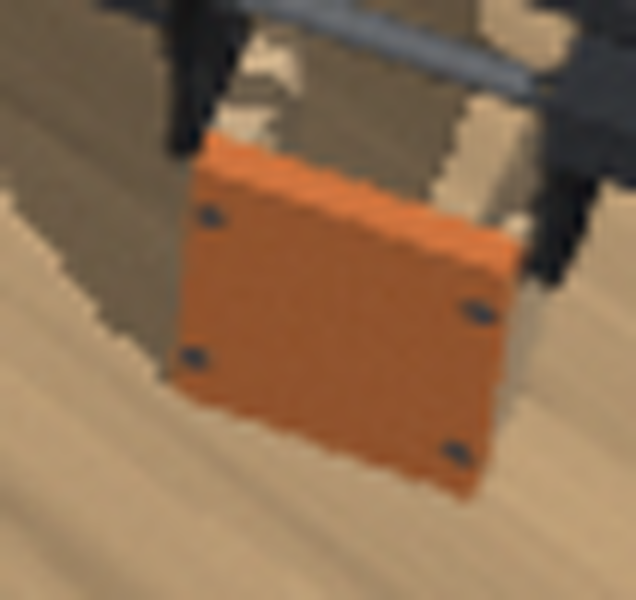

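View pics/w22.png

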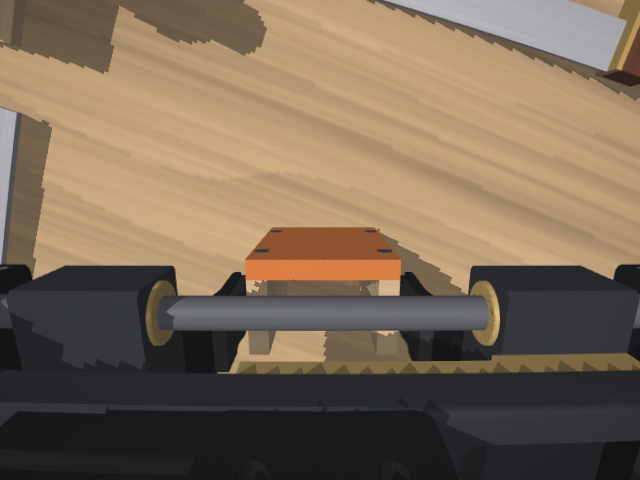

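```bash
cat >> h.py <<'E'
ALL=np.array([(x,y,z) for x in(-42,42) for y in(-33,33) for z in(0,44)])/1000.-[0,0,.022]
def fitG(clicks,pts,crp,x0,yaw=.36,cam="scene"):
    pts=np.array(pts)/1000.-[0,0,.022]; uv=unc(clicks,*crp)
    def mod(q):
        R=Rot.from_euler("ZY",[yaw,-q[2]]); return R.apply(pts)+[q[0],q[1],-R.apply(ALL)[:,2].min()]
    s=least_squares(lambda q:(proj(cam,mod(q))-uv).ravel(),x0); q=s.x
    st=r.read_state(); R=Rot.from_euler("ZY",[yaw,-q[2]]); z=-R.apply(ALL)[:,2].min()
    tip=st["ee_pos"]+[0,0,.035]; loc=R.inv().apply(tip-[q[0],q[1],z])*1000+[0,0,22]
    print("pose",q[:2].round(4),"deg",np.degrees(q[2]).round(1),"res",s.fun.round(1),"tip in saddle mm",loc.round(1))
    E=R.apply([-.042,0,.022])+[q[0],q[1],z]; d=tip-E; u=d[0]*np.cos(yaw)+d[1]*np.sin(yaw)
    print("tip rel leg-edge E: u %.1f v %.1f"%(u*1000,d[2]*1000), "E z",E[2].round(4)); return q
E
python3 - <<'E'
from h import *
fitG([(215,130),(192,168),(510,278),(522,240),(172,382),(470,497)],[(42,-33,9),(42,-33,0),(42,33,0),(42,33,9),(-42,-33,0),(-42,33,0)],(345,258,12),[.54,.28,1.6])
E
```

```text
pose [0.5163 0.2733] deg 85.8 res [-0.4  0.   0.2 -0.3 -0.2 -0.1  0.1  0.2  0.1  0.3  0.2 -0.2] tip in saddle mm [24.6  0.3 18. ]
tip rel leg-edge E: u 30.8 v 64.5 E z 0.0032
```

```bash
python3 -m jog '[{"slide":[0.1,0,0.6],"roll":0},{"slide":[0,0,1.2],"roll":0},{"slide":[-0.1,0,1.8],"roll":0},{"slide":[-0.2,0,2.4],"roll":0},{"slide":[-0.2,0,3.0],"roll":0}]' - 4; python3 - <<'E'
from h import *
goto([.565,.292,.05],.360-np.pi/2)
c=crop(r.camera("scene")[:,:,::-1].copy(),345,238,60,60,10);cv2.imwrite("pics/s23.png",c)
E
```

```text
time: 16.93
ee_pos: [0.4929, 0.2649, 0.035]
eef_rot: [-0.693, -0.129, 0.698, -0.124]
ft_force: [1.4, 0.1, -1.2]
width: 0.0659
t 16.93 slide [-1.55 -0.02 -7.7 ] roll -0.1 | tcp [0.4929 0.2649 0.035 ] toolx [-0.009  0.005 -1.   ] yawY -1.212 w 0.0659 F [ 1.4  0.1 -1.2] q6 -2.07
```

View pics/s23.png

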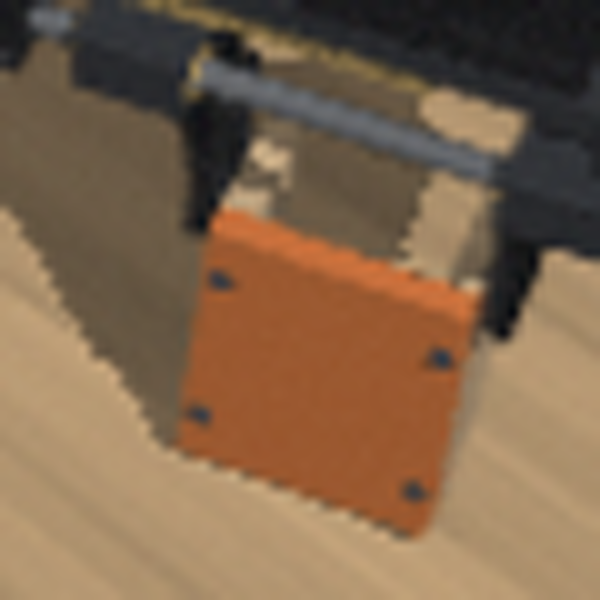

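```bash
python3 - <<'E'
from h import *
fitG([(222,208),(207,233),(470,322),(482,292),(178,450),(418,540)],[(42,-33,9),(42,-33,0),(42,33,0),(42,33,9),(-42,-33,0),(-42,33,0)],(345,238,10),[.52,.27,1.6])
E
```

```text
pose [0.4908 0.2633] deg 93.5 res [ 0.  -0.2  0.2 -0.2 -0.2 -0.  -0.2  0.4 -0.3  0.   0.4 -0. ] tip in saddle mm [26.4  0.8 18.9]
tip rel leg-edge E: u 20.9 v 69.8 E z 0.0
```

```bash
python3 -m jog '[{"slide":[-1,0,0],"roll":0},{"slide":[-1.5,0,-2.5],"roll":0},{"slide":[-1.5,0,-5],"roll":0},{"slide":[-1.5,0,-7.5],"roll":0},{"slide":[-1.5,0,-9.5],"roll":0}]' - 4;  python3 -m jog '[{"slide":[0,0,0],"roll":0},{"slide":[0.5,0,0],"roll":0},{"slide":[1,0,0],"roll":0},{"slide":[1.3,0,0],"roll":0},{"slide":[1.5,0,0],"roll":0}]' - 4; python3 - <<'E'
from h import *
goto([.565,.292,.05],.360-np.pi/2)
c=crop(r.camera("scene")[:,:,::-1].copy(),335,258,60,60,10);cv2.imwrite("pics/s24.png",c)
E
```

```text
time: 17.4
ee_pos: [0.583, 0.2981, 0.05]
eef_rot: [-0.693, -0.128, 0.698, -0.124]
ft_force: [0.1, 0.1, -1.2]
width: 0.0658
time: 17.82
ee_pos: [0.5819, 0.2977, 0.0344]
eef_rot: [-0.693, -0.128, 0.699, -0.124]
ft_force: [0.8, 0.5, -1.2]
width: 0.0662
t 17.82 slide [-1.55 -0.08  1.79] roll -0.1 | tcp [0.5819 0.2977 0.0344] toolx [-0.009  0.004 -1.   ] yawY -1.212 w 0.0662 F [ 0.8  0.5 -1.2] q6 -2.06
```

View pics/s24.png

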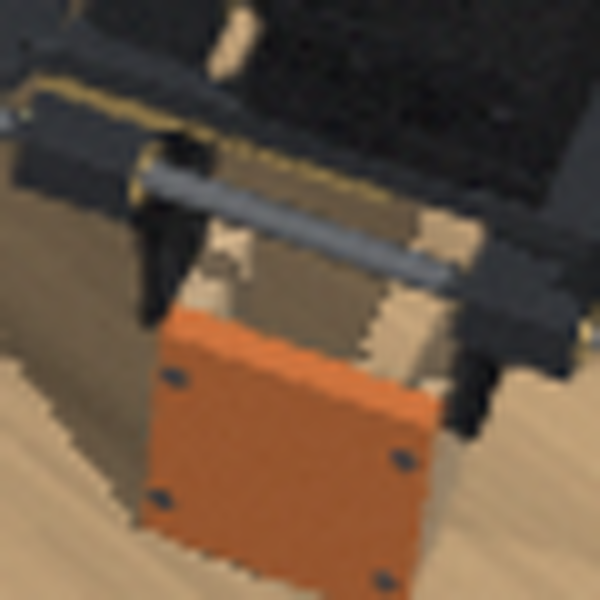

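```bash
python3 -m jog '[{"slide":[0.1,0,0],"roll":0},{"slide":[0.2,0,0],"roll":0},{"slide":[0.3,0,0],"roll":0},{"slide":[0.3,0,0],"roll":0}]'; python3 -m jog '[{"slide":[0.1,0,0],"roll":0},{"slide":[0.2,0,0],"roll":0},{"slide":[0.2,0,0],"roll":0}]'; python3 - <<'E'
from h import *
c=crop(r.camera("scene")[:,:,::-1].copy(),335,262,60,60,10);cv2.imwrite("pics/s25.png",c)
E
```

```text
time: 18.2
ee_pos: [0.582, 0.2979, 0.0315]
eef_rot: [-0.693, -0.128, 0.699, -0.124]
ft_force: [-1.2, -0.5, 0.5]
width: 0.0663
time: 18.45
ee_pos: [0.5822, 0.2982, 0.03]
eef_rot: [-0.693, -0.128, 0.698, -0.124]
ft_force: [-1.7, -1.0, 4.6]
width: 0.066
```

View pics/s25.png

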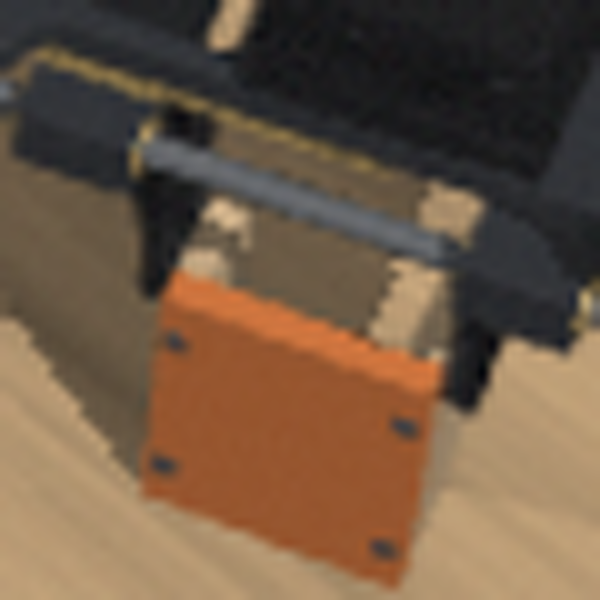

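```bash
python3 -m jog '[{"slide":[-0.1,0,0],"roll":0},{"slide":[-0.1,0,0],"roll":0},{"slide":[-0.1,0,0],"roll":0}]' 0.08 4; python3 - <<'E'
from h import *
goto([.565,.292,.05],.360-np.pi/2)
c=crop(r.camera("scene")[:,:,::-1].copy(),335,262,60,60,10);cv2.imwrite("pics/s26.png",c)
im=r.camera("wrist")[:,:,::-1].copy();cv2.imwrite("pics/w26.png",im)
E
```

```text
time: 18.75
ee_pos: [0.5822, 0.298, 0.0308]
eef_rot: [-0.693, -0.128, 0.698, -0.124]
ft_force: [-0.1, -0.0, -0.0]
width: 0.0768
t 18.75 slide [-1.91 -0.06  1.83] roll -0.1 | tcp [0.5822 0.298  0.0308] toolx [-0.008  0.005 -1.   ] yawY -1.212 w 0.0768 F [-0.1 -0.  -0. ] q6 -2.06
```

View pics/s26.png

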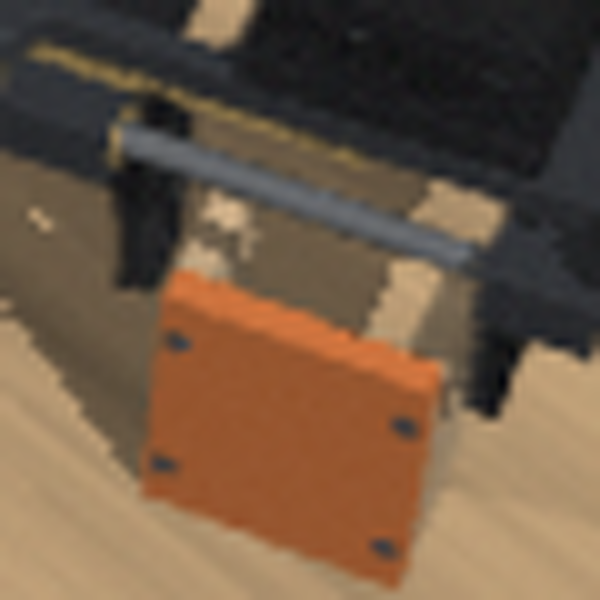

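View pics/w26.png

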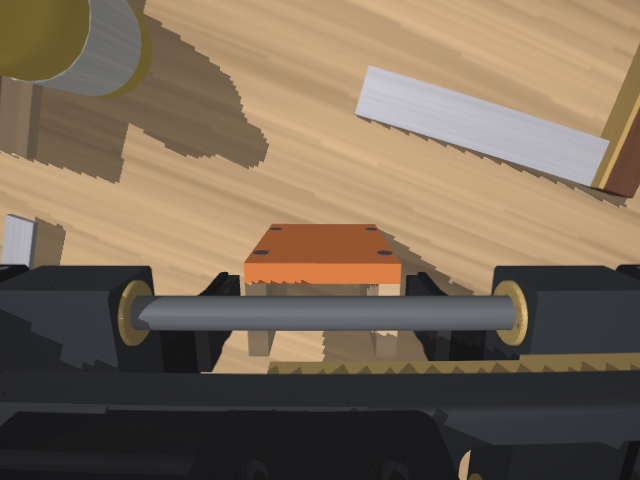

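```bash
python3 -m jog '[{"slide":[-0.3,0,0.4],"roll":0},{"slide":[-0.6,0,0.8],"roll":0},{"slide":[-0.6,0,0.9],"roll":0},{"slide":[-0.6,0,0.9],"roll":0}]' 0.08 4; python3 -m jog '[{"slide":[0,0,0],"roll":0},{"slide":[0,0,0],"roll":0},{"slide":[0,0,0],"roll":0}]' 1 4; python3 -m jog '[{"slide":[0.1,0,0],"roll":0},{"slide":[0.3,0,0],"roll":0},{"slide":[0.4,0,0],"roll":0}]'
```

```text
time: 19.18
ee_pos: [0.5736, 0.2947, 0.0372]
eef_rot: [-0.693, -0.128, 0.698, -0.124]
ft_force: [0.7, 0.2, -0.2]
width: 0.0803
time: 19.43
ee_pos: [0.5736, 0.2947, 0.0372]
eef_rot: [-0.693, -0.128, 0.698, -0.124]
ft_force: [0.4, -0.8, 0.7]
width: 0.0669
time: 19.68
ee_pos: [0.5741, 0.295, 0.0337]
eef_rot: [-0.694, -0.128, 0.698, -0.124]
ft_force: [0.6, -0.4, 5.1]
width: 0.0657
```

```bash
python3 -m jog '[{"slide":[0,0,0.5],"roll":0},{"slide":[0,0,1.0],"roll":0},{"slide":[0,0,1.5],"roll":0},{"slide":[0,0,2.0],"roll":0},{"slide":[0,0,2.5],"roll":0}]'; python3 - <<'E'
from h import *
c=crop(r.camera("scene")[:,:,::-1].copy(),335,252,60,60,10);cv2.imwrite("pics/s27.png",c)
E
```

```text
time: 20.1
ee_pos: [0.5499, 0.2859, 0.0336]
eef_rot: [-0.693, -0.128, 0.698, -0.124]
ft_force: [1.0, 0.1, 0.3]
width: 0.0656
```

View pics/s27.png

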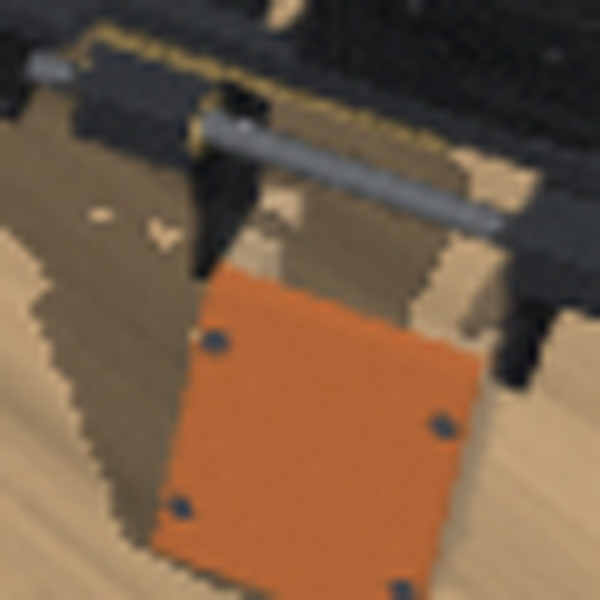

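```bash
python3 -m jog '[{"slide":[0.1,0,0.5],"roll":0},{"slide":[0.2,0,1.0],"roll":0},{"slide":[0.4,0,1.5],"roll":0},{"slide":[0.6,0,2.0],"roll":0},{"slide":[0.8,0,2.5],"roll":0}]'; python3 - <<'E'
from h import *
c=crop(r.camera("scene")[:,:,::-1].copy(),330,238,65,65,9);cv2.imwrite("pics/s28.png",c)
im=r.camera("wrist")[:,:,::-1].copy();cv2.imwrite("pics/w28.png",im)
E
```

```text
time: 20.57
ee_pos: [0.5251, 0.2767, 0.0254]
eef_rot: [-0.693, -0.128, 0.698, -0.124]
ft_force: [-0.6, 0.6, 1.1]
width: 0.0659
```

View pics/s28.png

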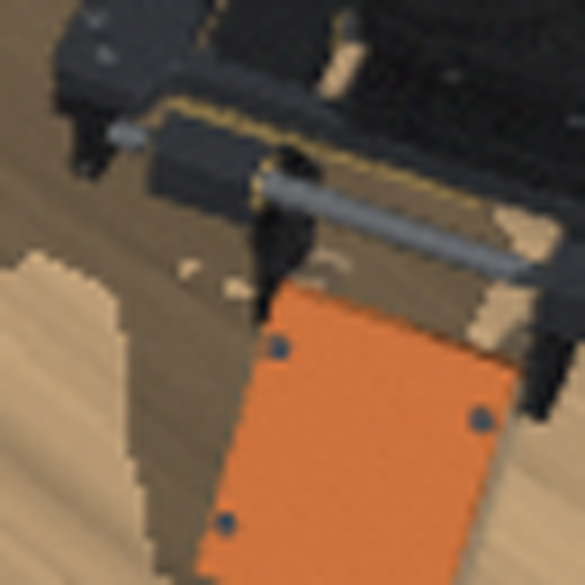

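View pics/w28.png

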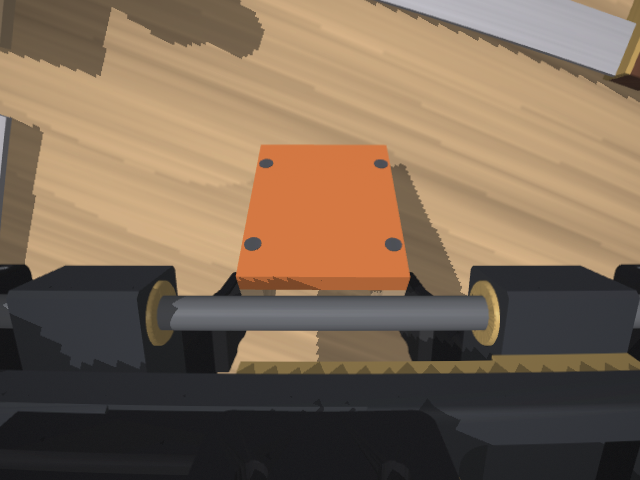

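```bash
python3 -m jog '[{"slide":[0.3,0,0.5],"roll":0},{"slide":[0.6,0,1.0],"roll":0},{"slide":[0.9,0,1.4],"roll":0},{"slide":[1.3,0,1.8],"roll":0},{"slide":[1.7,0,2.2],"roll":0}]'; python3 - <<'E'
from h import *
c=crop(r.camera("scene")[:,:,::-1].copy(),330,228,75,75,8);cv2.imwrite("pics/s29.png",c)
im=r.camera("wrist")[:,:,::-1].copy();cv2.imwrite("pics/w29.png",im)
E
```

```text
time: 21.08
ee_pos: [0.5032, 0.2685, 0.0078]
eef_rot: [-0.693, -0.128, 0.699, -0.125]
ft_force: [-0.2, -0.4, 0.8]
width: 0.0659
```

View pics/s29.png

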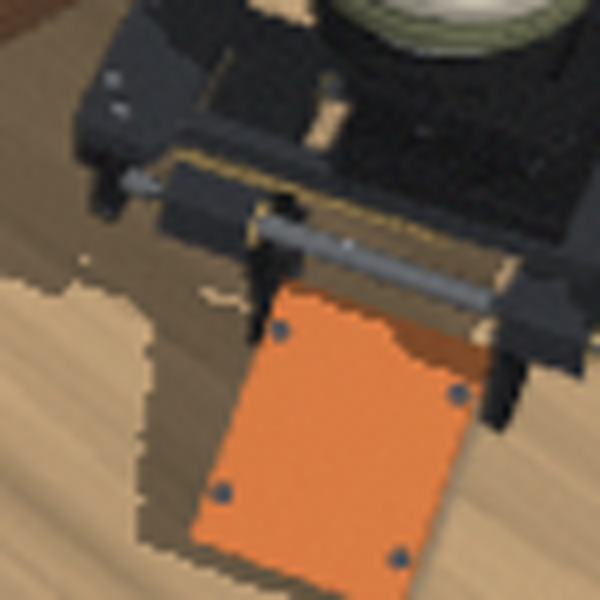

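View pics/w29.png

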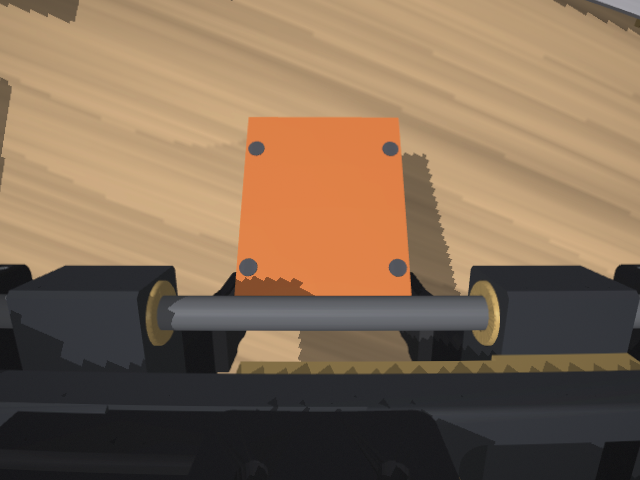

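```bash
python3 -m jog '[{"slide":[0.4,0,0.4],"roll":0},{"slide":[0.8,0,0.8],"roll":0},{"slide":[1.2,0,1.1],"roll":0},{"slide":[1.7,0,1.4],"roll":0},{"slide":[2.0,0,1.5],"roll":0}]'; python3 - <<'E'
from h import *
c=crop(r.camera("scene")[:,:,::-1].copy(),330,218,75,75,8);cv2.imwrite("pics/s30.png",c)
im=r.camera("wrist")[:,:,::-1].copy();cv2.imwrite("pics/w30.png",im)
E
```

```text
time: 21.6
ee_pos: [0.4876, 0.2627, -0.0133]
eef_rot: [-0.692, -0.128, 0.699, -0.125]
ft_force: [0.1, 0.2, 0.6]
width: 0.0661
```

View pics/s30.png

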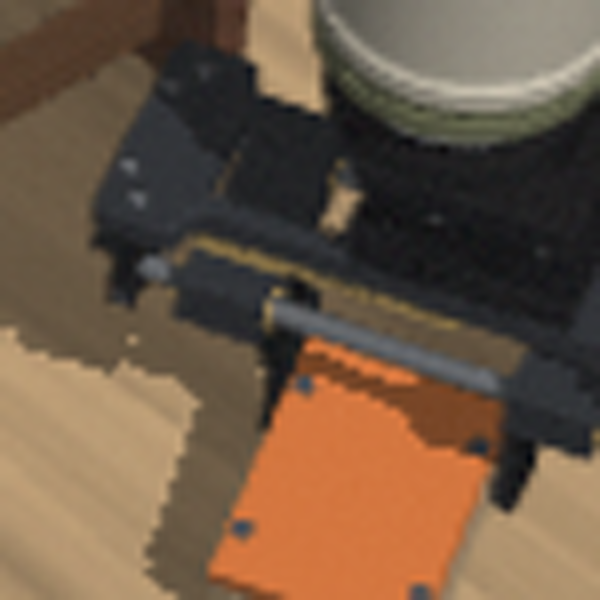

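View pics/w30.png

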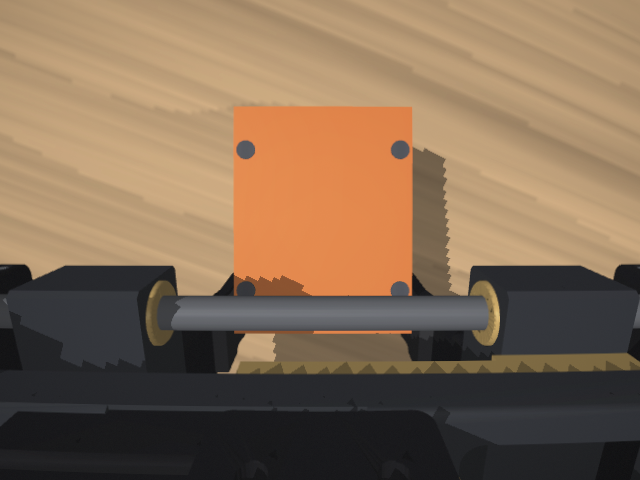

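```bash
python3 - <<'E'
from h import *
st=r.read_state()
L=np.array([(-42,33,0),(-42,-33,0),(42,33,0),(42,-33,0)])/1000.-[0,0,.022]
uv=np.array([(233.5,106.5),(412,106.5),(234,333),(412,333)],float)
f=lambda q:(proj("wrist",Rot.from_euler("ZY",[q[4],-q[3]]).apply(L)+q[:3],st)-uv).ravel()
s=least_squares(f,[.52,.27,.03,2.8,.36]);q=s.x;print(q,np.degrees(q[3]),s.fun.round(1))
w=Rot.from_euler("ZY",[q[4],-q[3]]).apply(ALL)+q[:3]; print("min z",w[:,2].min(), (w[4:,2]).round(4))
E
```

```text
[0.52276417 0.27471212 0.03081649 2.89724992 0.36156535] 166.0001923547458 [ 0.2  0.2 -0.  -0.3  0.  -0.  -0.2  0.2]
min z -0.0006906167976317885 [0.0623 0.0196 0.0623 0.0196]
```

```bash
python3 -m jog '[{"slide":[0.3,0,0.1],"roll":0},{"slide":[0.6,0,0.2],"roll":0},{"slide":[0.9,0,0.25],"roll":0},{"slide":[1.2,0,0.3],"roll":0},{"slide":[1.4,0,0.3],"roll":0}]'; python3 - <<'E'
from h import *
st=r.read_state()
im=r.camera("wrist")[:,:,::-1].copy();cv2.imwrite("pics/w31.png",im)
E
```

```text
time: 22.12
ee_pos: [0.4846, 0.2615, -0.0277]
eef_rot: [-0.692, -0.128, 0.7, -0.125]
ft_force: [-1.7, -0.5, -0.3]
width: 0.0659
```

View pics/w31.png

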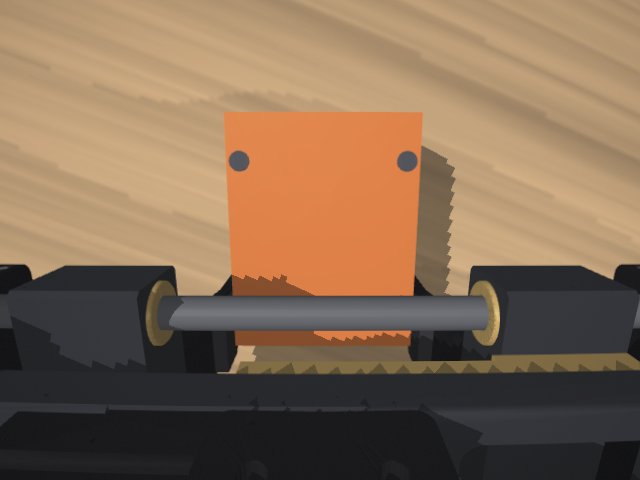

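```bash
cat > fw.py <<'E'
from h import *
import sys
def fit4(uv,x0,st=None):
    st=st or r.read_state()
    L=np.array([(-42,33,0),(-42,-33,0),(42,33,0),(42,-33,0)])/1000.-[0,0,.022]; uv=np.array(uv,float)
    s=least_squares(lambda q:(proj("wrist",Rot.from_euler("ZY",[q[4],-q[3]]).apply(L)+q[:3],st)-uv).ravel(),x0);q=s.x
    w=Rot.from_euler("ZY",[q[4],-q[3]]).apply(ALL)+q[:3]
    print(q.round(4),np.degrees(q[3]).round(1),s.fun.round(1),"z",w[:,2].round(4)[[1,5]]); return q
E
python3 - <<'E'
from fw import *
fit4([(224,112),(423,112),(233,346),(411,346)],[.52,.27,.03,3.1,.36])
E
```

```text
[0.5191 0.2734 0.0231 3.0756 0.3565] 176.2 [-0.  -0.7 -0.6 -0.2  1.3 -0.  -0.6  1. ] z [-0.0016  0.0039]
```

```bash
python3 -m jog '[{"slide":[0.1,0,0],"roll":0},{"slide":[0.2,0,0],"roll":0},{"slide":[0.3,0,0],"roll":0},{"slide":[0.3,0,0],"roll":0}]'; python3 -m jog '[{"slide":[0.1,0,0],"roll":0},{"slide":[0.15,0,0],"roll":0},{"slide":[0.15,0,0],"roll":0}]'; python3 - <<'E'
from h import *
im=r.camera("wrist")[:,:,::-1].copy();cv2.imwrite("pics/w32.png",im)
c=crop(r.camera("scene")[:,:,::-1].copy(),330,218,75,75,8);cv2.imwrite("pics/s32.png",c)
E
```

```text
time: 22.5
ee_pos: [0.4846, 0.2615, -0.031]
eef_rot: [-0.692, -0.128, 0.7, -0.125]
ft_force: [-0.0, 0.3, -0.6]
width: 0.0657
time: 22.75
ee_pos: [0.4849, 0.2617, -0.0322]
eef_rot: [-0.692, -0.128, 0.699, -0.125]
ft_force: [-0.2, -0.1, 2.9]
width: 0.066
```

View pics/w32.png

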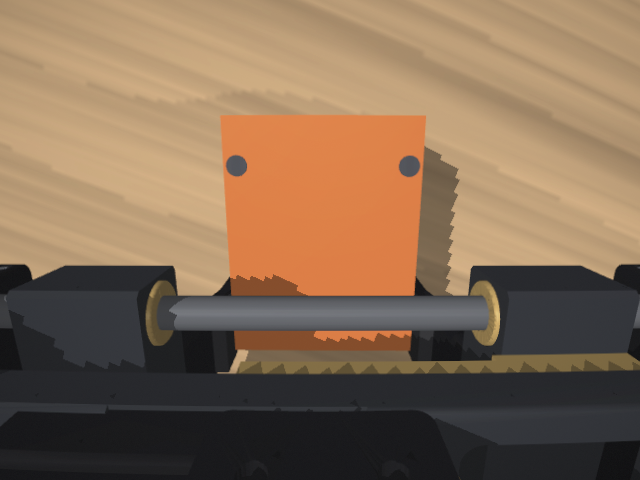

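View pics/s32.png

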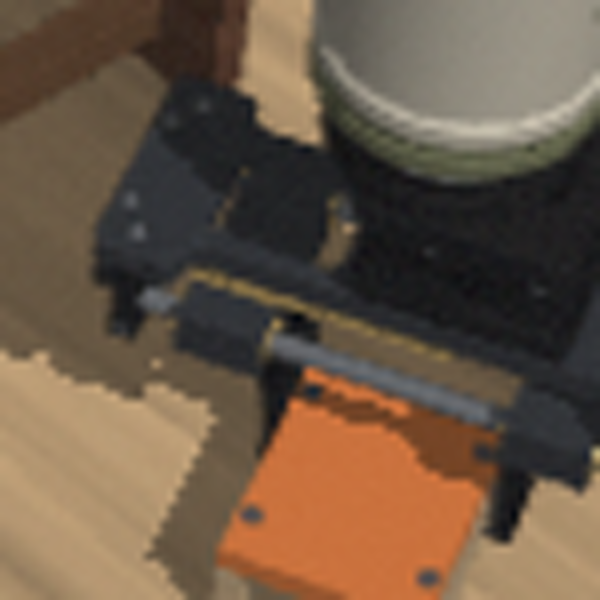

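```bash
python3 - <<'E'
from fw import *
fit4([(221,115),(426,115),(231,350),(412,350)],[.52,.27,.03,3.1,.36])
E
```

```text
[0.5189 0.2735 0.0212 3.1102 0.3551] 178.2 [ 0.  -1.3 -0.8 -0.4  2.5  0.3 -1.6  1.6] z [-0.0021  0.0006]
```

```bash
python3 -m jog '[{"slide":[-0.1,0,0],"roll":0},{"slide":[-0.1,0,0],"roll":0},{"slide":[-0.1,0,0],"roll":0},{"slide":[-0.1,0,0],"roll":0}]' 0.02 4; python3 - <<'E'
from h import *
st=r.read_state(); print(st["ee_pos"],st["width"],st["ft_force"])
im=r.camera("wrist")[:,:,::-1].copy();cv2.imwrite("pics/w33.png",im)
E
```

```text
time: 23.18
ee_pos: [0.4848, 0.2616, -0.0314]
eef_rot: [-0.692, -0.128, 0.7, -0.125]
ft_force: [-0.4, -0.6, 0.0]
width: 0.0823
[ 0.48475423  0.26158577 -0.03137957] 0.08231614141958563 [-0.41426721 -0.5652041   0.00287842]
```

View pics/w33.png

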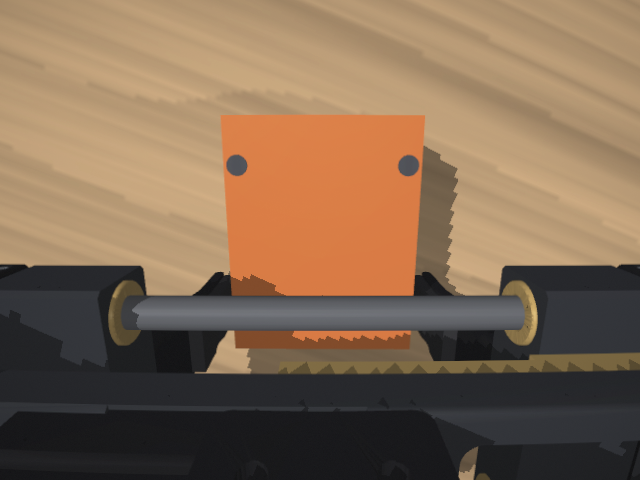

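```bash
python3 - <<'E'
from h import *
st=r.read_state()
# idx 8:(-42,-33) 9:(-42,33) 10:(42,-33) 11:(42,33); far image=+x world dir
q,e=fitw([(221,115),(425,115),(235,349),(410,349)],[11,10,9,8],(0,0,1),st,0,[.52,.27,.36],up=-1); print(q,e)
q2,e=fitw([(221,115),(425,115)],[11,10],(0,0,1),st,0,[.52,.27,.36],up=-1); print(q2,e)
goto([q2[0],q2[1],-.019],q2[2]-np.pi/2)
E
```

```text
[0.51927808 0.27345944 0.35888854] [[-1.3, -0.5], [1.1, -0.4], [0.1, 0.4], [0.2, 1.0]]
[0.51915054 0.27336131 0.35918987] [[-1.1, 0.1], [1.1, 0.1]]
t 23.23 slide [-1.28  0.1  -3.62] roll 0.0 | tcp [ 0.4848  0.2616 -0.0314] toolx [-0.012  0.002 -1.   ] yawY -1.211 w 0.0835 F [ 0.  -0.2 -0.4] q6 -2.13
```

```bash
python3 -m jog '[{"slide":[-0.8,0.1,-0.5],"roll":0},{"slide":[-1.2,0.1,-1.8],"roll":0},{"slide":[-1.2,0.1,-3.0],"roll":0},{"slide":[-1.2,0.1,-3.6],"roll":0},{"slide":[-1.2,0.1,-3.6],"roll":0}]' 0.02 20; python3 - <<'E'
from h import *
goto([.5192,.2734,-.019],.359-np.pi/2)
im=r.camera("wrist")[:,:,::-1].copy();cv2.imwrite("pics/w34.png",im)
E
```

```text
time: 23.65
ee_pos: [0.5201, 0.2737, -0.0195]
eef_rot: [-0.692, -0.128, 0.699, -0.125]
ft_force: [-0.9, -0.0, -0.6]
width: 0.0855
t 23.65 slide [-0.04 -0.01  0.09] roll 0.0 | tcp [ 0.5201  0.2737 -0.0195] toolx [-0.011  0.003 -1.   ] yawY -1.212 w 0.0855 F [-0.9 -0.  -0.6] q6 -2.11
```

View pics/w34.png

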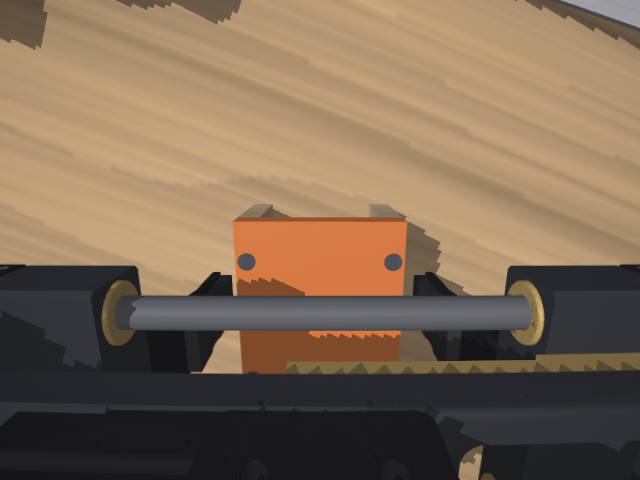

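```bash
python3 -m jog '[{"slide":[0,0,0.1],"roll":0},{"slide":[0,0,0.1],"roll":0},{"slide":[0,0,0.1],"roll":0},{"slide":[0,0,0.1],"roll":0},{"slide":[0,0,0.1],"roll":0}]' 1 20; python3 -m jog '[{"slide":[-1.5,0,0],"roll":0},{"slide":[-4,0,0],"roll":0},{"slide":[-8,0,0],"roll":0},{"slide":[-11,0,0],"roll":0},{"slide":[-11,0,0],"roll":0}]'; python3 - <<'E'
from h import *
t=pt((.4849,-.2383),-.285,0,-.035); print(t)
goto([*t,.10],-.285-np.pi/2)
im=r.camera("wrist")[:,:,::-1].copy();cv2.imwrite("pics/w35.png",im)
im=r.camera("top")[:,:,::-1].copy();cv2.imwrite("pics/t35.png",crop(im,415,225,110,85,7))
E
```

```text
time: 24.12
ee_pos: [0.5179, 0.273, -0.0197]
eef_rot: [-0.692, -0.128, 0.7, -0.125]
ft_force: [-0.2, -0.5, 0.2]
width: 0.066
time: 24.53
ee_pos: [0.5219, 0.2752, 0.0977]
eef_rot: [-0.695, -0.129, 0.697, -0.124]
ft_force: [-0.4, 0.9, -0.7]
width: 0.066
[np.float64(0.47505948920466473), np.float64(-0.27188815784300907)]
t 24.53 slide [-0.56 49.55 23.67] roll 37.0 | tcp [0.5219 0.2752 0.0977] toolx [-0.004  0.006 -1.   ] yawY -1.211 w 0.066 F [-0.4  0.9 -0.7] q6 -2.03
```

View pics/w35.png

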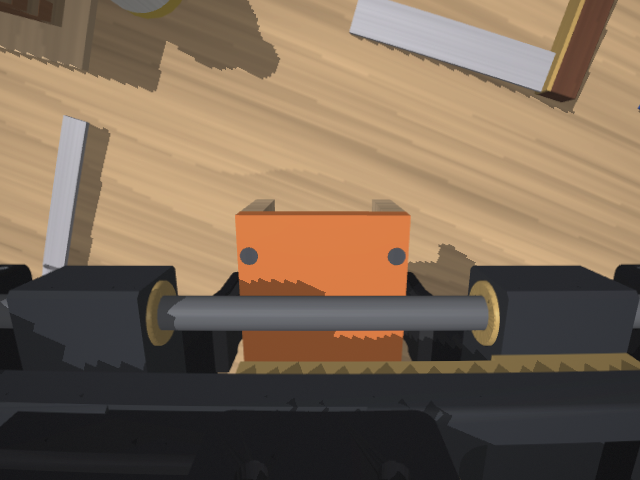

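View pics/t35.png

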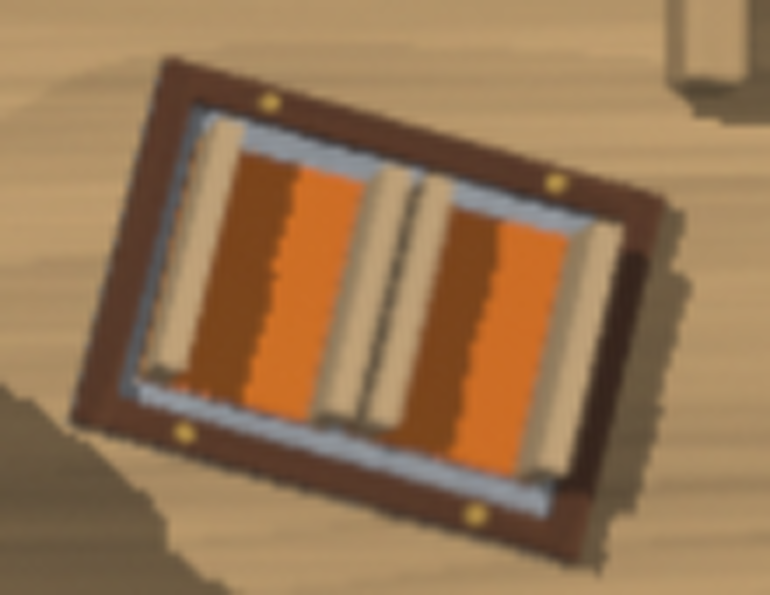

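```bash
python3 -m jog '[{"slide":[-0.2,3,1.4],"roll":3},{"slide":[-0.2,6.5,3.1],"roll":7},{"slide":[-0.3,10,4.8],"roll":11},{"slide":[-0.3,13.5,6.4],"roll":15},{"slide":[-0.3,17,8.1],"roll":18}]'; python3 - <<'E'
from h import *
goto([.4751,-.2719,.10],-.285-np.pi/2)
E
```

```text
time: 25.05
ee_pos: [0.5028, 0.0836, 0.094]
eef_rot: [-0.703, -0.016, 0.711, -0.014]
ft_force: [1.6, -0.6, -1.7]
width: 0.066
t 25.05 slide [-0.67 35.4   4.26] roll 18.7 | tcp [0.5028 0.0836 0.094 ] toolx [-0.011  0.003 -1.   ] yawY -1.529 w 0.066 F [ 1.6 -0.6 -1.7] q6 -1.94
```

```bash
python3 -m jog '[{"slide":[-0.4,4,0.5],"roll":4},{"slide":[-0.6,8,1],"roll":8},{"slide":[-0.6,12,1.5],"roll":12},{"slide":[-0.6,16,2],"roll":16},{"slide":[-0.6,19.5,2.4],"roll":18}]'; python3 - <<'E'
from h import *
goto([.4751,-.2719,.10],-.285-np.pi/2)
E
```

```text
time: 25.47
ee_pos: [0.4854, -0.1152, 0.099]
eef_rot: [-0.696, 0.098, 0.705, 0.098]
ft_force: [1.2, -0.5, -0.3]
width: 0.066
t 25.47 slide [-0.13 15.36 -3.31] roll 0.4 | tcp [ 0.4854 -0.1152  0.099 ] toolx [-0.012  0.003 -1.   ] yawY -1.848 w 0.066 F [ 1.2 -0.5 -0.3] q6 -1.81
```

```bash
python3 -m jog '[{"slide":[0,4,-0.8],"roll":0.4},{"slide":[0,8,-1.7],"roll":0.4},{"slide":[0,11.5,-2.5],"roll":0.4},{"slide":[0,14,-3.1],"roll":0.4},{"slide":[0,15.3,-3.3],"roll":0.4}]';  python3 -m jog '[{"slide":[0,0,0],"roll":0},{"slide":[0,0,0],"roll":0},{"slide":[0,0,0],"roll":0}]'; python3 - <<'E'
from h import *
goto([.4751,-.2719,.10],-.285-np.pi/2)
st=r.read_state();im=r.camera("wrist")[:,:,::-1].copy();cv2.imwrite("pics/w36.png",im)
import pickle;pickle.dump(st,open("st36.pkl","wb"))
cv2.imwrite("pics/w36c.png",crop(im,170,140,260,160,3))
E
```

```text
time: 25.88
ee_pos: [0.4731, -0.2753, 0.0974]
eef_rot: [-0.694, 0.102, 0.705, 0.102]
ft_force: [-0.4, 0.4, -1.2]
width: 0.0657
time: 26.13
ee_pos: [0.4733, -0.2732, 0.097]
eef_rot: [-0.694, 0.101, 0.705, 0.102]
ft_force: [1.0, 0.6, 0.2]
width: 0.066
t 26.13 slide [-0.3  -0.18 -0.13] roll -0.1 | tcp [ 0.4733 -0.2732  0.097 ] toolx [-0.015  0.004 -1.   ] yawY -1.858 w 0.066 F [1.  0.6 0.2] q6 -1.55
```

View pics/w36c.png

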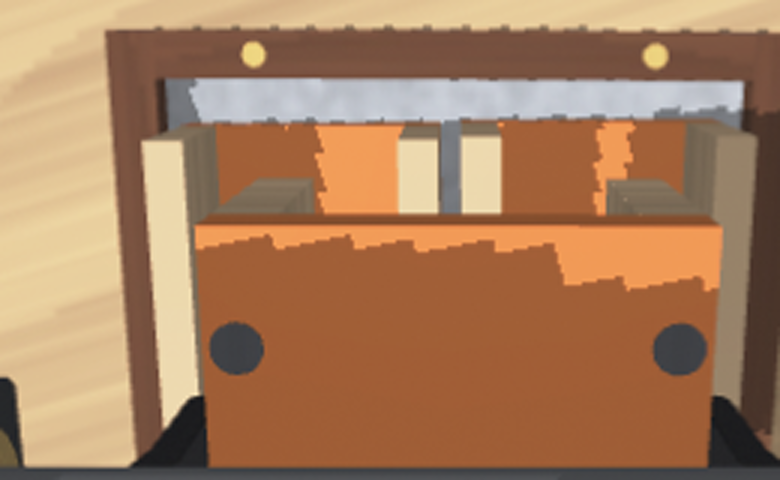

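```bash
python3 - <<'E'
from h import *
import pickle; st=pickle.load(open("st36.pkl","rb"))
C=(170,140,3)
def fit(cl,P,q0,z=None):
    uv=unc(cl,*C);P=np.array(P)/1000.
    def f(q):
        zz=z if z is not None else q[3]
        return (proj("wrist",Rot.from_euler("z",q[2]).apply(P)+[q[0],q[1],zz],st)-uv).ravel()
    s=least_squares(f,q0); print(s.x.round(4),s.fun.round(1)); return s.x
top=[(42,33,44),(42,24,44),(42,-24,44),(42,-33,44)]
A=fit([(142,140),(183,140),(400,137),(440,137)],top,[.485,-.238,-.285],.006)
B=fit([(460,135),(500,135),(715,135),(755,135)],top,[.465,-.305,-.285],.006)
c=fit([(196,225),(722,225),(248,180),(312,180),(608,180),(668,180)],[(42,33,44),(42,-33,44),(42,33,0),(42,24,0),(42,-24,0),(42,-33,0)],[.475,-.272,-.285,.117])
print("B in A",tf(A,B)*1000,np.degrees(B[2]-A[2]),"C in A",tf(A,c)*1000,np.degrees(c[2]-A[2]))
yaw=(A[2]+B[2])/2; m=(A[:2]+B[:2])/2; d=m-c[:2]
goto([*(st["ee_pos"][:2]+d),.05],-1.858+yaw-c[2],st)
E
```

```text
[ 0.4852 -0.2386 -0.2785] [ 0.3  0.1  0.1 -0.1 -0.3  0.1 -0.1 -0. ]
[ 0.4661 -0.3058 -0.2864] [-0.4  0.  -0.2 -0.   0.2  0.   0.3  0. ]
[ 0.4754 -0.274  -0.288   0.1171] [-1.1  1.   1.3  1.   2.6 -0.7 -0.3 -0.7 -0.5 -0.7 -2.1 -0.6]
B in A [  0.10293781 -69.92244225] -0.4532855860088703 C in A [  0.27356112 -36.74133133] -0.5408125485905633
t 26.13 slide [ 4.7  -0.18 -0.05] roll -0.3 | tcp [ 0.4733 -0.2732  0.097 ] toolx [-0.015  0.004 -1.   ] yawY -1.858 w 0.066 F [1.  0.6 0.2] q6 -1.55
```

```bash
python3 -m jog '[{"slide":[0.5,-0.18,0],"roll":-0.3},{"slide":[2,-0.18,0],"roll":-0.3},{"slide":[4,-0.18,0],"roll":-0.3},{"slide":[5.3,-0.18,0],"roll":-0.3},{"slide":[5.3,-0.18,0],"roll":-0.3}]'; python3 - <<'E'
from h import *
goto([.4749,-.2710,-.004],-.2825-np.pi/2)
st=r.read_state();im=r.camera("wrist")[:,:,::-1].copy();cv2.imwrite("pics/w37.png",im)
cv2.imwrite("pics/w37c.png",crop(im,150,150,290,160,2.7))
E
```

```text
time: 26.6
ee_pos: [0.4717, -0.269, 0.0414]
eef_rot: [-0.693, 0.097, 0.707, 0.1]
ft_force: [-1.1, 0.5, -1.1]
width: 0.0658
t 26.6 slide [ 4.53  0.11 -0.45] roll 0.2 | tcp [ 0.4717 -0.269   0.0414] toolx [-0.019  0.006 -1.   ] yawY -1.85 w 0.0658 F [-1.1  0.5 -1.1] q6 -1.58
```

View pics/w37c.png

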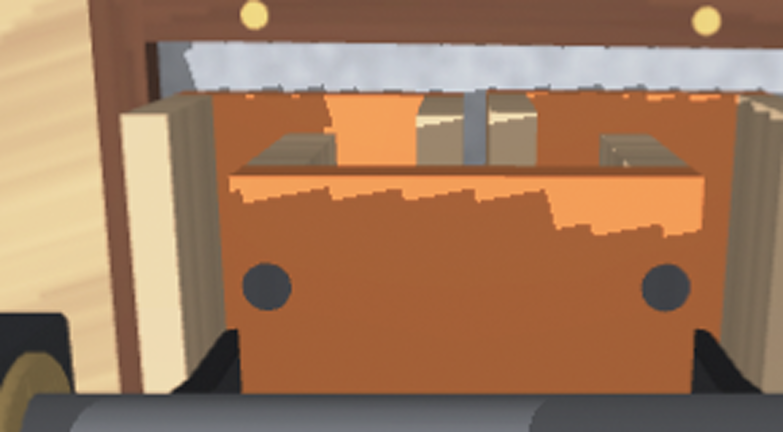

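```bash
python3 -m jog '[{"slide":[0,0.1,-0.4],"roll":0.2},{"slide":[0,0.1,-0.4],"roll":0.2},{"slide":[0,0.1,-0.4],"roll":0.2},{"slide":[0,0.1,-0.4],"roll":0.2}]'; python3 - <<'E'
from h import *
goto([.4749,-.2710,-.004],-.2825-np.pi/2)
st=r.read_state();im=r.camera("wrist")[:,:,::-1].copy();cv2.imwrite("pics/w38.png",im)
import pickle;pickle.dump(st,open("st38.pkl","wb"))
cv2.imwrite("pics/w38c.png",crop(im,150,150,290,160,2.7))
E
```

```text
time: 26.98
ee_pos: [0.4766, -0.2719, 0.0437]
eef_rot: [-0.694, 0.099, 0.706, 0.101]
ft_force: [0.7, -0.3, -0.5]
width: 0.0659
t 26.98 slide [ 4.77 -0.03  0.11] roll -0.1 | tcp [ 0.4766 -0.2719  0.0437] toolx [-0.016  0.005 -1.   ] yawY -1.854 w 0.0659 F [ 0.7 -0.3 -0.5] q6 -1.58
```

View pics/w38c.png

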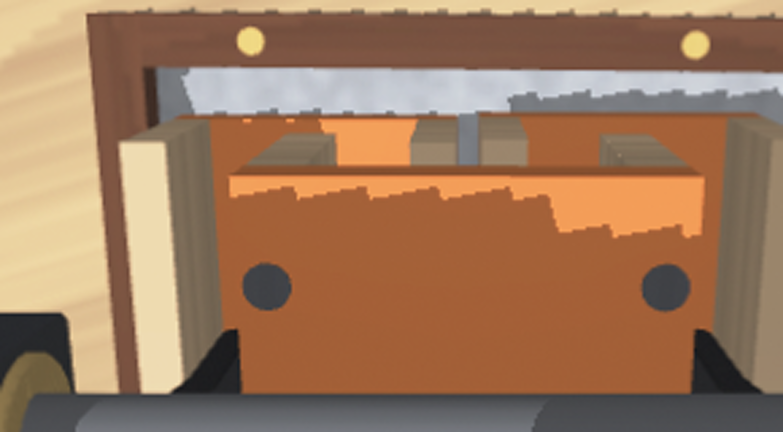

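```bash
python3 -m jog '[{"slide":[0.5,0,0.1],"roll":-0.1},{"slide":[1.2,0,0.1],"roll":-0.1},{"slide":[2,0,0.1],"roll":-0.1},{"slide":[2.5,0,0.1],"roll":-0.1},{"slide":[2.5,0,0.1],"roll":-0.1}]'; python3 - <<'E'
from h import *
goto([.4749,-.2710,-.004],-.2825-np.pi/2)
st=r.read_state();im=r.camera("wrist")[:,:,::-1].copy();cv2.imwrite("pics/w39.png",im)
import pickle;pickle.dump(st,open("st39.pkl","wb"))
cv2.imwrite("pics/w39c.png",crop(im,150,150,290,160,2.7))
cv2.imwrite("pics/s39.png",crop(r.camera("scene")[:,:,::-1],190,110,120,100,6))
E
```

```text
time: 27.45
ee_pos: [0.474, -0.271, 0.0168]
eef_rot: [-0.693, 0.098, 0.707, 0.101]
ft_force: [-0.1, -0.2, -1.0]
width: 0.066
t 27.45 slide [ 2.08 -0.02 -0.13] roll 0.0 | tcp [ 0.474  -0.271   0.0168] toolx [-0.019  0.007 -1.   ] yawY -1.853 w 0.066 F [-0.1 -0.2 -1. ] q6 -1.59
```

View pics/w39c.png

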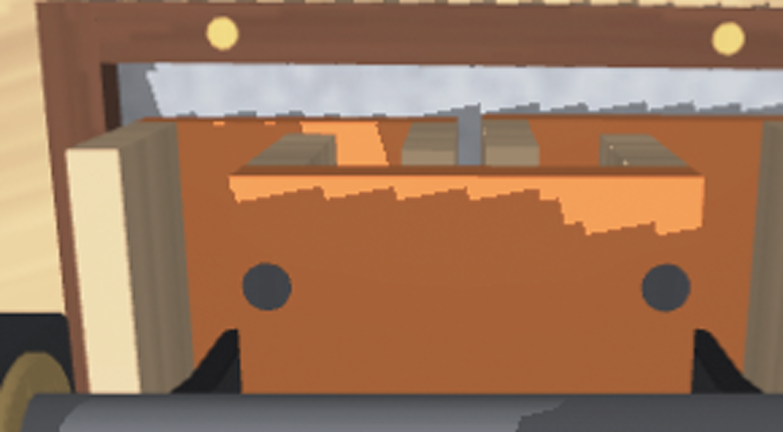

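View pics/s39.png

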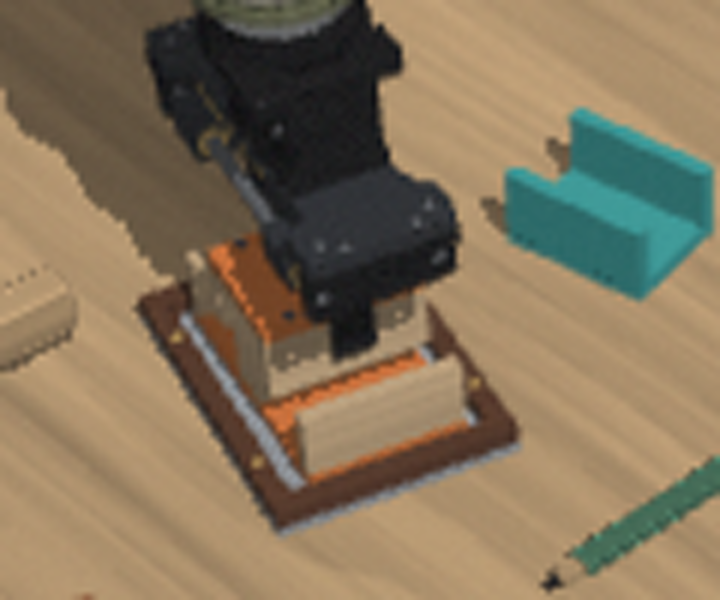

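```bash
python3 -m jog '[{"slide":[0.4,0,-0.13],"roll":0},{"slide":[0.8,0,-0.13],"roll":0},{"slide":[1.2,0,-0.13],"roll":0},{"slide":[1.5,0,-0.13],"roll":0},{"slide":[1.5,0,-0.13],"roll":0}]'; python3 - <<'E'
from h import *
goto([.4749,-.2710,-.004],-.2825-np.pi/2)
E
```

```text
time: 27.97
ee_pos: [0.4753, -0.2713, 0.0023]
eef_rot: [-0.693, 0.098, 0.707, 0.101]
ft_force: [-0.2, 0.7, -1.6]
width: 0.066
t 27.97 slide [ 0.63 -0.02  0.04] roll 0.0 | tcp [ 0.4753 -0.2713  0.0023] toolx [-0.018  0.006 -1.   ] yawY -1.852 w 0.066 F [-0.2  0.7 -1.6] q6 -1.6
```

```bash
python3 -m jog '[{"slide":[0.1,0,0.04],"roll":0},{"slide":[0.2,0,0.04],"roll":0},{"slide":[0.35,0,0.04],"roll":0},{"slide":[0.45,0,0.04],"roll":0},{"slide":[0.5,0,0.04],"roll":0}]'; python3 - <<'E'
from h import *
goto([.4749,-.2710,-.004],-.2825-np.pi/2)
st=r.read_state();im=r.camera("wrist")[:,:,::-1].copy()
import pickle;pickle.dump(st,open("st40.pkl","wb"))
cv2.imwrite("pics/w40c.png",crop(im,150,150,290,160,2.7))
E
```

```text
time: 28.38
ee_pos: [0.4749, -0.2712, -0.0028]
eef_rot: [-0.693, 0.098, 0.707, 0.101]
ft_force: [-0.2, -0.7, -1.3]
width: 0.066
t 28.38 slide [ 0.12 -0.02 -0.  ] roll 0.0 | tcp [ 0.4749 -0.2712 -0.0028] toolx [-0.018  0.006 -1.   ] yawY -1.852 w 0.066 F [-0.2 -0.7 -1.3] q6 -1.61
```

View pics/w40c.png

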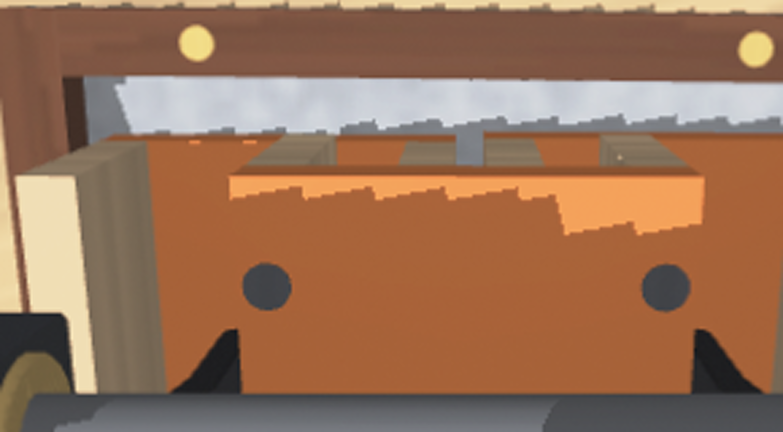

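```bash
python3 -m jog '[{"slide":[0.08,0,0],"roll":0},{"slide":[0.16,0,0],"roll":0},{"slide":[0.2,0,0],"roll":0},{"slide":[0.2,0,0],"roll":0}]'
```

```text
time: 28.77
ee_pos: [0.4748, -0.2712, -0.0045]
eef_rot: [-0.693, 0.098, 0.707, 0.1]
ft_force: [-2.3, 0.5, 3.8]
width: 0.0659
```

```bash
python3 -m jog '[{"slide":[0,0,0],"roll":0},{"slide":[0,0,0],"roll":0},{"slide":[0,0,0],"roll":0},{"slide":[0,0,0],"roll":0}]' 0.16 5; python3 -m jog '[{"slide":[-1,0,0],"roll":0},{"slide":[-3,0,0],"roll":0},{"slide":[-6,0,0],"roll":0},{"slide":[-9,0,0],"roll":0},{"slide":[-10,0,0],"roll":0}]'; python3 - <<'E'
from h import *
st=r.read_state();im=r.camera("wrist")[:,:,::-1].copy()
cv2.imwrite("pics/w41.png",crop(im,120,130,320,180,2.4))
cv2.imwrite("pics/s41.png",crop(r.camera("scene")[:,:,::-1],190,110,120,100,6))
E
```

```text
time: 29.1
ee_pos: [0.4748, -0.2712, -0.0045]
eef_rot: [-0.693, 0.098, 0.707, 0.101]
ft_force: [-0.2, 0.5, 1.0]
width: 0.0729
time: 29.52
ee_pos: [0.4789, -0.2725, 0.1005]
eef_rot: [-0.695, 0.099, 0.705, 0.1]
ft_force: [0.6, -1.1, 0.8]
width: 0.073
```

View pics/w41.png

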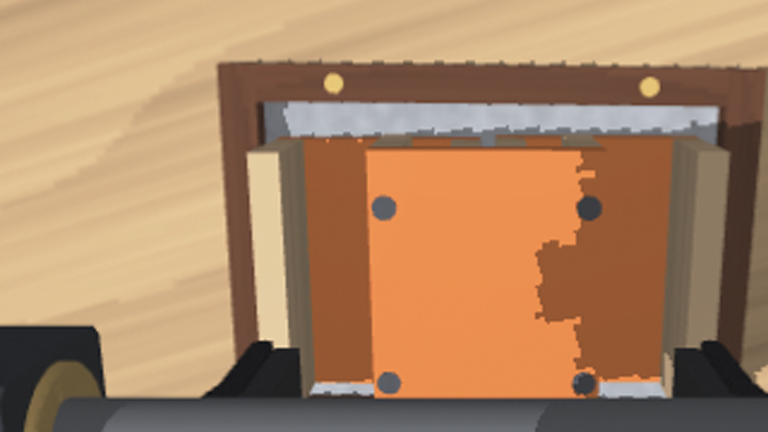

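View pics/s41.png

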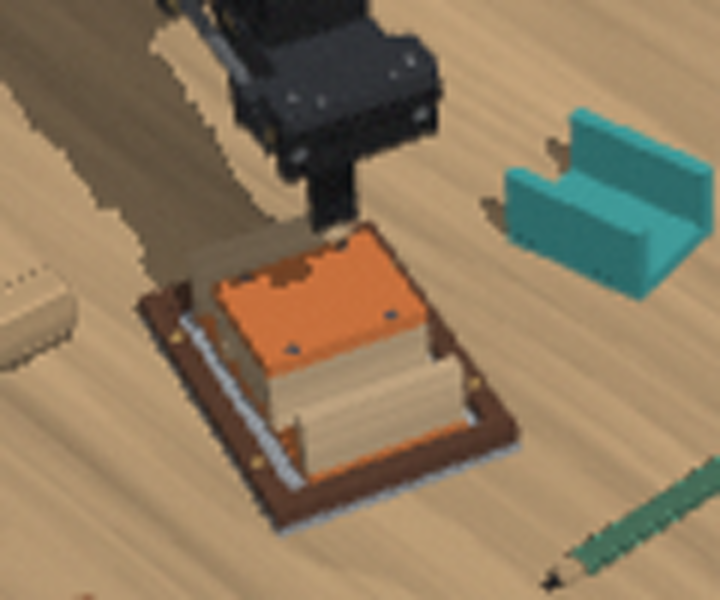

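```bash
python3 -m jog '[{"slide":[-3,3,0],"roll":0},{"slide":[-5,7,0],"roll":0},{"slide":[-6,11,0],"roll":0},{"slide":[-6,15,0],"roll":0},{"slide":[-6,19,0],"roll":0}]';python3 -m jog '[{"slide":[0,3,0],"roll":0},{"slide":[0,4,0],"roll":0},{"slide":[0,4,0],"roll":0},{"slide":[0,4,0],"roll":0}]'; python3 - <<'E'
from h import *
t=r.camera("top")[:,:,::-1]; cv2.imwrite("pics/t42.png",t); cv2.imwrite("pics/t42c.png",crop(t,415,225,110,85,7))
s=r.camera("scene")[:,:,::-1];cv2.imwrite("pics/s42.png",s); cv2.imwrite("pics/s42c.png",crop(s,205,140,80,65,9))
print(r.read_state()["joint_vel"].round(3))
E
```

```text
time: 30.03
ee_pos: [0.426, -0.4552, 0.1587]
eef_rot: [-0.695, 0.099, 0.705, 0.099]
ft_force: [0.4, -0.8, -0.5]
width: 0.073
time: 30.37
ee_pos: [0.4148, -0.4929, 0.1574]
eef_rot: [-0.695, 0.098, 0.706, 0.1]
ft_force: [0.5, 1.3, 0.5]
width: 0.0732
[-0.006 -0.01  -0.002 -0.004  0.001  0.002  0.004]
```

View pics/t42.png

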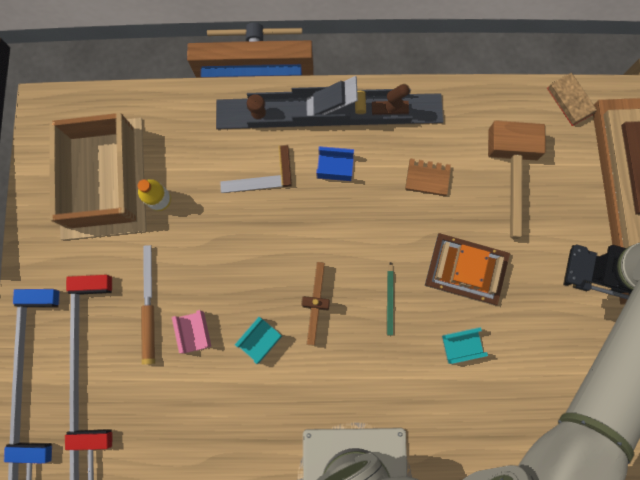

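View pics/t42c.png

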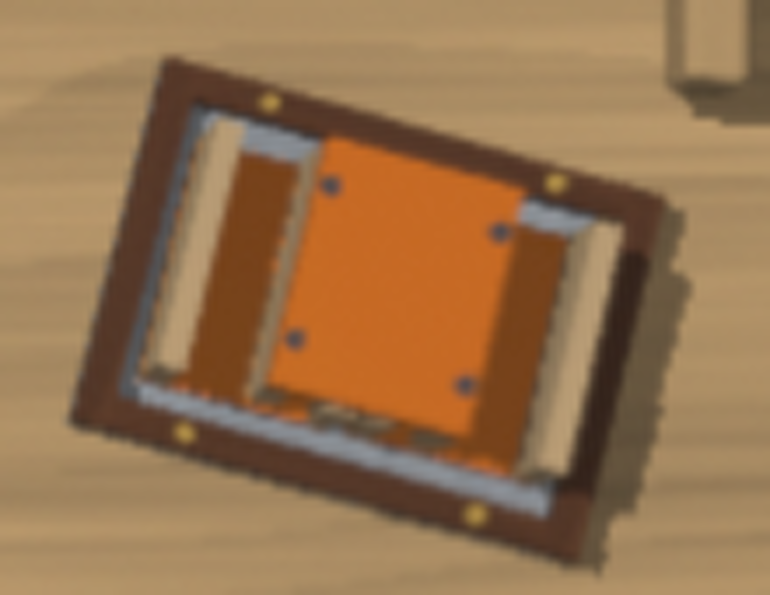

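View pics/s42c.png

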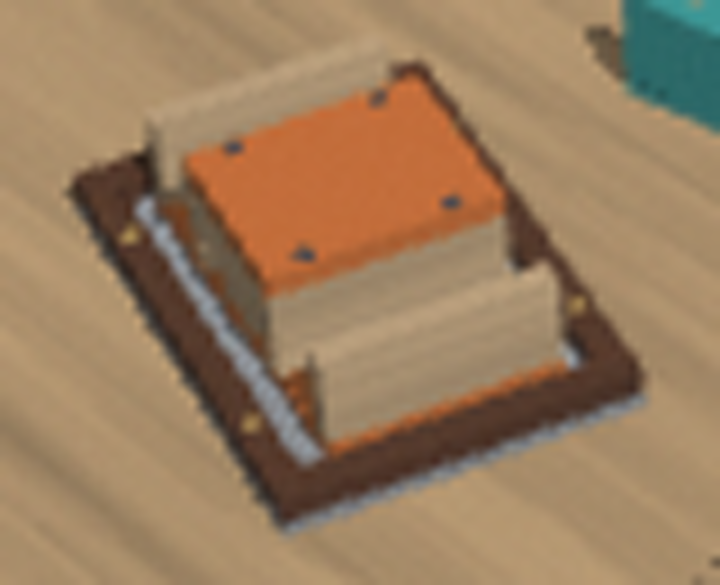

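```bash
python3 - <<'E'
from h import *
uv=unc([(333,135),(527,188),(468,438),(270,385)],415,225,7)
P=np.array([(42,33),(42,-33),(-42,-33),(-42,33)])/1000.
def mod(q):
    c,s=np.cos(q[2]),np.sin(q[2]); w=P@np.array([[c,s],[-s,c]])+q[:2]; return np.c_[w,np.full(4,q[3])]
s=least_squares(lambda q:(proj("top",mod(q))-uv).ravel(),[.475,-.27,-.285,.06]);print("free z",s.x.round(4),s.fun.round(1))
s=least_squares(lambda q:(proj("top",mod([*q,.059]))-uv).ravel(),[.475,-.27,-.285]);print(s.x.round(4),s.fun.round(1))
print("C in A (top cam)",tf(np.array([.4823,-.2349,-.2894]),s.x)*1000)
# scene: level check, individual corner heights
us=unc([(187,155),(418,68),(505,205),(270,293)],205,140,9) # (42,-33)?,..
Ps=np.array([(42,-33,0),(-42,-33,0),(-42,33,0),(42,33,0)])/1000.
def m2(q): return Rot.from_euler("zyx",[q[2],q[4],q[5]]).apply(Ps)+[q[0],q[1],q[3]]
s=least_squares(lambda q:(proj("scene",m2(q))-us).ravel(),[.475,-.27,-.285,.059,0,0]);print("scene",s.x.round(4),np.degrees(s.x[4:]).round(1),s.fun.round(1))
a=cv2.imread("pics/top0.png").astype(int);b=cv2.imread("pics/t42.png").astype(int)
d=(abs(a-b).max(2)>40).astype(np.uint8); n,_,st,_=cv2.connectedComponentsWithStats(d)
print([list(x) for x in st[1:] if x[4]>15])
E
```

```text
free z [ 0.4741 -0.2694 -0.2864  0.066 ] [-0.3  0.   0.1  0.2  0.1  0.   0.  -0.2]
[ 0.4751 -0.271  -0.2864] [-0.2  0.1  0.   0.2  0.1 -0.1  0.1 -0.3]
C in A (top cam) [  3.46160518 -36.68477105]
scene [ 0.4606 -0.2904 -0.2805  0.037   0.0724 -0.1152] [ 4.1 -6.6] [-0.  -0.1  0.   0.1 -0.  -0.1  0.   0.1]
[[np.int32(319), np.int32(209), np.int32(54), np.int32(47), np.int32(1269)], [np.int32(450), np.int32(244), np.int32(54), np.int32(51), np.int32(1579)], [np.int32(558), np.int32(244), np.int32(82), np.int32(236), np.int32(6996)], [np.int32(227), np.int32(259), np.int32(50), np.int32(46), np.int32(1288)], [np.int32(503), np.int32(264), np.int32(11), np.int32(34), np.int32(90)], [np.int32(628), np.int32(317), np.int32(12), np.int32(21), np.int32(112)], [np.int32(617), np.int32(339), np.int32(23), np.int32(24), np.int32(373)], [np.int32(621), np.int32(366), np.int32(15), np.int32(2), np.int32(21)], [np.int32(637), np.int32(413), np.int32(3), np.int32(9), np.int32(17)], [np.int32(546), np.int32(427), np.int32(13), np.int32(7), np.int32(32)], [np.int32(471), np.int32(437), np.int32(101), np.int32(43), np.int32(1293)], [np.int32(409), np.int32(455), np.int32(20), np.int32(3), np.int32(30)], [np.int32(430), np.int32(456), np.int32(25), np.int32(6), np.int32(45)], [np.int32(350), np.int32(463), np.int32(23), np.int32(14), np.int32(88)], [np.int32(462), np.int32(465), np.int32(10), np.int32(15), np.int32(73)], [np.int32(364), np.int32(468), np.int32(16), np.int32(12), np.int32(24)], [np.int32(315), np.int32(471), np.int32(8), np.int32(9), np.int32(28)], [np.int32(323), np.int32(470), np.int32(16), np.int32(10), np.int32(28)], [np.int32(506), np.int32(471), np.int32(13), np.int32(9), np.int32(27)], [np.int32(557), np.int32(470), np.int32(14), np.int32(10), np.int32(91)]]
```

```bash
python3 - <<'E'
from h import *
goto([.44,-.262,.157],-.2825-np.pi/2)
E
```

```text
t 30.47 slide [  0.19 -22.74   4.01] roll 0.2 | tcp [ 0.416  -0.4916  0.1583] toolx [-0.014  0.004 -1.   ] yawY -1.85 w 0.0732 F [0.6 0.8 0.5] q6 -1.18
```

```bash
python3 -m jog '[{"slide":[0,-4,0.8],"roll":0},{"slide":[0,-8,1.6],"roll":0},{"slide":[0,-12,2.4],"roll":0},{"slide":[0,-16,3.2],"roll":0},{"slide":[0,-20,4]  ,"roll":0}]';python3 -m jog '[{"slide":[0,-2.5,0],"roll":0},{"slide":[0,-2.5,0],"roll":0},{"slide":[0,-2.5,0],"roll":0},{"slide":[0,-2.5,0],"roll":0},{"slide":[0,-2.5,0],"roll":0}]'; python3 - <<'E'
from h import *
st=r.read_state();im=r.camera("wrist")[:,:,::-1].copy();cv2.imwrite("pics/w43.png",im)
import pickle;pickle.dump(st,open("st43.pkl","wb"));print(st["ee_pos"],r.read_state()["ee_pos"])
cv2.imwrite("pics/w43c.png",crop(im,190,95,190,150,4))
E
```

```text
time: 30.88
ee_pos: [0.4328, -0.2847, 0.1589]
eef_rot: [-0.695, 0.097, 0.706, 0.098]
ft_force: [0.9, 0.3, 0.2]
width: 0.073
time: 31.3
ee_pos: [0.4393, -0.2613, 0.1587]
eef_rot: [-0.695, 0.097, 0.706, 0.098]
ft_force: [0.1, 0.5, -0.0]
width: 0.0736
[ 0.43928314 -0.26134011  0.15873284] [ 0.4392217  -0.26146692  0.15863406]
```

View pics/w43c.png

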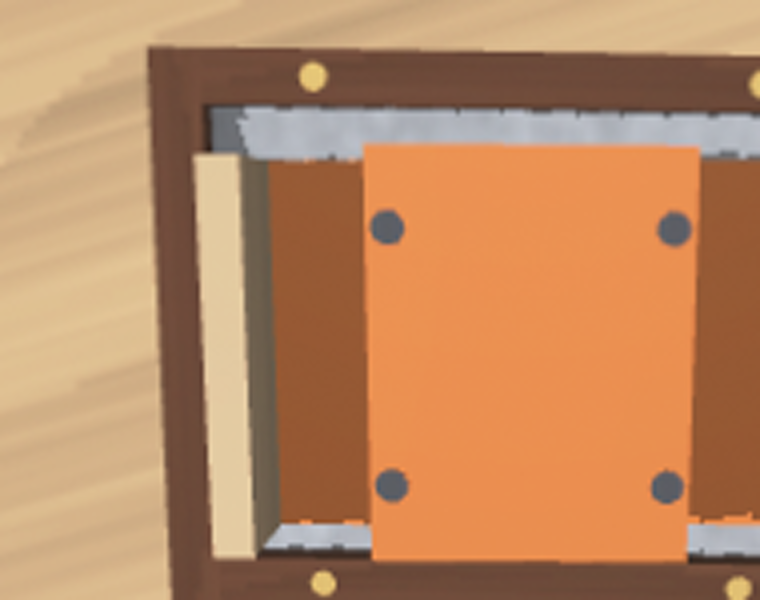

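```bash
python3 - <<'E'
from h import *
im=cv2.imread("pics/w43.png");cv2.imwrite("pics/w43d.png",crop(im,340,95,110,150,4))
E
```

```text
(no output)
```

View pics/w43d.png

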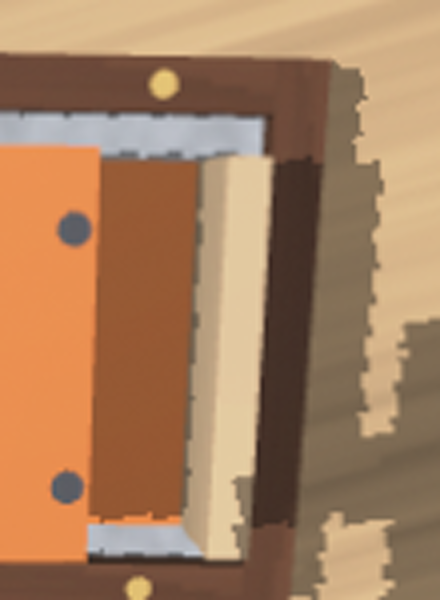

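```bash
python3 - <<'E'
from h import *
import pickle; st=pickle.load(open("st43.pkl","rb"))
C=(190,95,4);D=(340,95,4)
def fit(uv,P,q0,z):
    P=np.array(P)/1000.
    f=lambda q:(proj("wrist",Rot.from_euler("z",q[2]).apply(P)+[q[0],q[1],z],st)-uv).ravel()
    s=least_squares(f,q0); print(s.x.round(4),s.fun.round(1)); return s.x
A=fit(unc([(194,154),(240,154),(213,559),(257,559)],*C),[(42,33,44),(42,24,44),(-42,33,44),(-42,24,44)],[.485,-.238,-.285],.006)
B=fit(unc([(226,157),(273,157),(204,560),(243,560)],*D),[(42,-24,44),(42,-33,44),(-42,-24,44),(-42,-33,44)],[.466,-.306,-.285],.006)
uc=unc([(363,145),(700,149),(372,562),(688,564)],*C);Pc=[(42,33,44),(42,-33,44),(-42,33,44),(-42,-33,44)]
c=fit(uc,Pc,[.475,-.272,-.285],.015)
P=np.array(Pc)/1000.
s=least_squares(lambda q:(proj("wrist",Rot.from_euler("zyx",q[2:5]).apply(P)+[q[0],q[1],q[5]],st)-uc).ravel(),[.475,-.272,-.285,0,0,.015]);print("free",s.x.round(4),np.degrees(s.x[3:5]).round(2),s.fun.round(2))
print("B in A",tf(A,B)*1000,np.degrees(B[2]-A[2]),"C in A",tf(A,c)*1000,np.degrees(c[2]-A[2]))
E
```

```text
[ 0.4848 -0.2381 -0.2832] [ 0.2 -0.  -0.2 -0.   0.3 -0.  -0.3  0. ]
[ 0.4657 -0.3057 -0.2913] [ 0.3 -0.3 -0.3 -0.1 -0.3  0.1  0.3  0.3]
[ 0.4764 -0.2721 -0.2833] [-0.   0.   0.2 -0.5 -0.   0.3 -0.2  0.2]
free [ 0.4763 -0.272  -0.2833  0.0011  0.0014  0.0141] [0.06 0.08] [ 0.14  0.16  0.08 -0.31  0.06  0.13 -0.3   0.04]
B in A [  0.53308836 -70.2644266 ] -0.4623919823233412 C in A [  1.43224242 -34.9890148 ] -0.003765043832504475
```

```bash
python3 - <<'E'
from bench import r
print(r.close_job())
E
```

```text
the job is handed in; nothing more can be done
None
```

Both loose saddles are in the tray with the first one, and I handed the job in at about 31 s of the 72 s allowed.

- **Second saddle:** I picked it up by one leg and set it legs up beside the first, leaving a 4 mm gap.
- **Last saddle:** I gripped it loosely near one end and lifted, so that it swung to hang end down. I stood it on that end, took a new grip, rolled it over its leg edge while it stayed on the bench, and then nested it upside down.

**Last checks (wrist camera, gripper clear of everything):**
- **Second saddle:** it lies 70.3 mm across and 0.5 mm along from the first, turned by 0.5°.
- **Nested saddle:** it is centred between the two and about 1.4 mm off lengthwise. It is level to about 0.1° and within about 1 mm of its fully-down height.
- **Rest of the bench:** comparing the top view from before and after, the only changes are the moved saddles, their shadows and the arm.

**What failed or disagreed:**
- **First grasp missed:** the real fingertips sit about 35 mm behind the reported TCP. The first close therefore shut above the leg, touching nothing. I allowed for this from then on.
- **Rolling over:** the first try slid the saddle upright along the bench, so I stood it on end and took the new grip described above.
- **Camera disagreement:** the top camera put the nested saddle 3.5 mm off lengthwise, against 1.4 mm from the wrist camera. A free fit on the scene camera gave nonsense (a 4–7° tilt and a height 22 mm too low). I went by the wrist camera, whose fits left the smallest errors.

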